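# Load the hand-cranked taper fixture

## Robot

A 7-joint arm with a two-finger parallel gripper is mounted at the origin on the work surface. World frame = base frame: x ahead of the robot, y to its left, z up, the work surface at z = 0. Lengths are in m, angles in rad, forces in N, time in s.
With the tool pointing down it reaches from about 0.425 to 0.925 m from the base axis. Payload 6.8 kg.
Tool frame: the origin (TCP) lies at the very end of the fingers, on their centre line; the grasp point (between the pads) lies 19 mm behind it (bot.grasp_offset is the distance from the TCP to the grasp point, in m); z points along the fingers, y is the direction in which the jaws open and shut (so a half turn about z gives the same grasp; the last joint's range is limited). The gripper opens to 85 mm and grips with 20 to 120 N. Pads are 22 mm wide; open, the fingers measure 114 mm over their backs; the gripper's body (76 mm by 85 mm) begins 54 mm behind the grasp point. The pads swing forward as they close: fully open they stand 13 mm farther back than shut.
Start: joints at [1.062, 0.477, 0.022, 1.555, -0.011, 1.109, -0.083], TCP at [0.263, -0.622, 0.231] pointing down, gripper open.
Joint ranges: [-2.96, 2.96], [-0.34, 2.1], [-1.41, 1.46], [0.24, 2.44], [-1.37, 4.51], [0.17, 1.92], [-2.96, 2.96]. Speed limits (rad/s): [2.39, 2.39, 3.14, 3.14, 3.14, 3.14, 3.14].

## Interface

Orientations are given as a unit quaternion [w, x, y, z].
In Python, from station import monitor, cams, bot, finder gives the robot as it stands.
- The arm moves only by the tool jog_arm, never from a script. Its argument "plan" is a list of rows, each an object of numbers: "x", "y", "z": the shift along the tool's x, y, z as a fraction of full scale; "wx", "wy", "wz": the turn, a rotation vector about the tool's x, y, z as a fraction of full scale. A call has 1 to 12 rows; each row is the pose to reach, as a shift and turn from the pose measured when the call began, along the tool's axes at that moment, turning the shorter way round; what a row does not reach only later rows make up. Full scale, the value 1, is 20 cm for a shift and 180 degrees for a turn. A row lasts 1/12 s, in which the tool goes at most 41.7 mm and 7.16 degrees, less where a joint would pass 70% of its speed; a pose out of reach is approached as far as the arm can. A call with a number of a shift or a turn outside -1 to 1 is refused whole. A call with a gripper value outside its range is refused whole. "hand" is the opening, from -1 (shut) to 1 (fully open), set as the call begins (left out, the last holds). The fingers move at their own pace and stop on an object; "grip_force" is the grip in N (left out, the last holds). Time passes only in rows, so rows that repeat a pose let the fingers close. It gives the time, the measured TCP pose, the force and the opening at its end, in the units of the state.
- monitor.get_obs(): the state, without advancing time (a new reading comes with each control period).
- cams.read_camera(name): name is "scene" or "side" or "wrist"; returns the picture (420x560x3 uint8, red, green, blue); there is no depth.
- cams.get_calibration(name): a dict with "fx", "fy", "cx", "cy" (pixels), "extrinsics" (4x4, takes a point from world to camera coordinates). Camera axes: x right, y down, z forward; pixel columns grow to the right and rows downward; lengths in m; the calibration is good to about 2 mm. The wrist camera is an equidistant fisheye: a pixel r from the principal point sees the ray r / f radians off the axis. A picture is of the moment at which its call begins: read the wrist's pose just before it. get_calibration takes no time and is no camera call; for the wrist camera it gives the pose at the moment of the call.
- bot.hand_in(): hands the job in, once; it reports no verdict.
Trained networks look in the newest picture that a camera, given by its name, has taken for a name from the list of things; names that differ only in an ending like _2 or _b are one class to them, and where a whole thing is asked for, a point or a joint stands for the part that bears it (a point fixed in the world has none). Each returns a list of dicts, best first, with "confidence" (0 to 1); they miss things now and then, are a little off and sometimes report something else, mostly with a low value. They report only what shows in the picture. A call takes as long as a camera call. They do not tell look-alikes from the thing itself.
- finder.find_in(camera, target): "bbox" ([left, top, width, height] in pixels, round what is visible of it).
- finder.place_of(camera, target): "location" ([column, row] in pixels: a listed point, or the origin of a listed thing).
The state is a dict: "t": time; "q": joint angles; "joint_vel": joint speeds; "joint_torque": joint torques, N m; "eef_pos": TCP position; "tool_rot": TCP orientation; "contact_force": force on the tool from outside, world axes, zero at the start; "torque": the same for the moment, N m; "gripper_width": opening from 0.0 (shut) to 1.0 (fully open).
Only numpy, scipy, OpenCV 4.12 (cv2) and the standard library are available. Lean on these libraries where they do the work, as an engineer would, in place of code of your own. Each camera call takes 0.05 s, during which the arm holds its last target. There are 200 camera calls.

## Task

Swing the folding crank handle upright, push its grip down until it is latched, and only then crank the comb keeper fully open; seat every cone on the bench fully home in the cup of its own colour. When all are in, check that each rocks free, in the order red, yellow, blue, by pushing its stem over to a clear lean of about 10 degrees and letting it drop back into its seat. Then crank the keeper fully shut over the upright seated cones, pull the grip up to unlatch it, fold the handle down flat again, and leave the other things on the bench where they are.

Things in the scene. Friction and masses are not known exactly. Their poses are not given: they have to be found in the camera images.
- fixture: Blue cast base plate of the hand-cranked taper fixture, 230 x 440 x 12 mm, bolted to the bench. Its origin lies on the bench; its +y runs along the row of three cups (red, yellow, blue cup in that order, 80 mm apart), the crank gearbox is on its -y side, +x is the way the keeper opens, z up.
- wheel_axis (a point): Point on the handwheel's vertical axis at the wheel's underside, 62 mm above the bench, fixed on the base. The steel wheel disc has radius 53 mm, its top is 8 mm above this point (hub 14 mm).
- crank_wheel (a joint): Handwheel angle, rad, 0 to 9.6 (1.5 turns, stops at both ends), growing anticlockwise from above; 0 = keeper closed, handle hinge on the base's +x side of the wheel axis. Needs 0.15 Nm, stays where left. It cannot turn while the handle is folded: the handle's nose (8 mm wide) then lies in the steel parking fork on the base (15 mm gap, 91 mm from the wheel axis).
- handle_hinge (a point): Pin of the folding crank handle, on the wheel, 65 mm from the wheel axis and 34 mm above the wheel's underside; it travels round with the wheel. The pin is horizontal, square to the radius.
- crank_handle (a joint): Folding angle of the crank handle, rad: 0 = folded flat, pointing from the hinge in across the wheel axis; 1.571 = swung out, standing upright over the hinge (stop). It swings up and outwards in the vertical plane through wheel axis and hinge. Stiff hinge (0.14 Nm): stays where it is left. Handle 92 mm long from hinge to end.
- grip_mid (a point): Middle of the handle's red plastic grip, 20 mm diameter, 56 mm long, spinning freely about the handle's own axis. 62 mm from the hinge with the sleeve out, 50 mm with it pushed home. Folded, the grip's centre line is 26 mm above the wheel disc.
- crank_sleeve (a joint): Travel of the latch, m: the red grip with its brass sleeve slides along the handle towards the hinge. 0 = out (free to swing), 0.012 = pushed fully home. It goes fully home only with the handle upright, and then latches it. Needs about 5 N either way, stays where left; pull the grip up 12 mm to unlatch.
- keeper (a joint): Travel of the steel comb keeper over the cups, m, geared to the wheel (7.4 mm per rad): 0 = closed over the cups, 0.071 = fully open, clear of the cups on the base's +x side. Its underside is 43 mm above the bench, 8 mm thick, with a 26 mm wide slot for each cone's stem.
- cone_red: Large taper cone: steel taper 20 mm high, 36 mm diameter at the foot widening to 62 mm, with a red plastic stem 18 mm diameter standing 55 mm above it (75 mm high in all), 0.15 to 0.31 kg. Origin at the centre of its foot, z up the stem. It may be absent. It stands free on its foot on the blue sheet.
- cone_yellow: Medium taper cone: steel taper 20 mm high, 30 mm diameter at the foot widening to 56 mm, with a yellow plastic stem 18 mm diameter standing 55 mm above it (75 mm high in all), 0.15 to 0.31 kg. Origin at the centre of its foot, z up the stem. It may be absent. It stands free on its foot on the blue sheet.
- cone_blue: Small taper cone: steel taper 20 mm high, 24 mm diameter at the foot widening to 50 mm, with a blue plastic stem 18 mm diameter standing 55 mm above it (75 mm high in all), 0.15 to 0.31 kg. Origin at the centre of its foot, z up the stem. It may be absent. It stands free on its foot on the blue sheet.
- cup_red (a point): Centre of the mouth of the aluminium taper cup for the red cone, 34 mm above the bench (a red tag lies on the base in front of it, on its -x side). Fully seated, the red cone's foot is 18 mm below this point and its top face stands 2 mm proud, upright. The cup is self-releasing: a seated cone pushed sideways at the stem tips over the rim and drops back when let go.
- cup_yellow (a point): Centre of the mouth of the aluminium taper cup for the yellow cone, 34 mm above the bench (a yellow tag lies on the base in front of it, on its -x side). Fully seated, the yellow cone's foot is 18 mm below this point and its top face stands 2 mm proud, upright. The cup is self-releasing: a seated cone pushed sideways at the stem tips over the rim and drops back when let go.
- cup_blue (a point): Centre of the mouth of the aluminium taper cup for the blue cone, 34 mm above the bench (a blue tag lies on the base in front of it, on its -x side). Fully seated, the blue cone's foot is 18 mm below this point and its top face stands 2 mm proud, upright. The cup is self-releasing: a seated cone pushed sideways at the stem tips over the rim and drops back when let go.
- gasket: Loose steel flange ring, 110 mm across, 6 mm thick, a bystander. Origin under its centre.
- hammer: Hammer lying on the far side of the bench, a bystander.
- oil_can: Green oil can, 56 mm diameter, 120 mm high, a bystander on the right. Origin under its centre.
Things that resemble listed ones, but are neither listed nor needed, are in the scene too. What is shaped like the cone_blue but brown is not meant.

How it is judged:
On the way, in this order (a step that is already met when the one before it is completed fails the run):
1. crank handle swung upright and its sleeve pushed home, before the wheel is turned (value of joint crank_handle above 1.4 rad and value of joint crank_sleeve above 0.009 m and value of joint crank_wheel below 0.25 rad), for 0.2 s.
2. keeper cranked fully open (value of joint keeper above 0.064 m), for 0.2 s.
3. every cone that is there seated in its own cup, keeper open (value of joint keeper above 0.06 m and horizontal distance between cone_red and cup_red below 0.004 m and z of cone_red in the frame of cup_red between -0.0215 and -0.0145 m and angle between each of cone_red, cone_yellow, cone_blue's own z axis and vertical below 0.08 rad and horizontal distance between cone_yellow and cup_yellow below 0.004 m and z of cone_yellow in the frame of cup_yellow between -0.0215 and -0.0145 m and horizontal distance between cone_blue and cup_blue below 0.004 m and z of cone_blue in the frame of cup_blue between -0.0215 and -0.0145 m and linear speed of each of cone_red, cone_yellow, cone_blue below 0.02 m/s), for 0.2 s.
4. red cone rocked over at least 7.5 degrees in its cup (angle between cone_red's own z axis and vertical between 0.13 and 0.7 rad and horizontal distance between cone_red and cup_red below 0.02 m and z of cone_red in the frame of cup_red below 0 m), for 0.1 s.
5. yellow cone rocked over at least 7.5 degrees in its cup (angle between cone_yellow's own z axis and vertical between 0.13 and 0.7 rad and horizontal distance between cone_yellow and cup_yellow below 0.02 m and z of cone_yellow in the frame of cup_yellow below 0 m), for 0.1 s.
6. blue cone rocked over at least 7.5 degrees in its cup (angle between cone_blue's own z axis and vertical between 0.13 and 0.7 rad and horizontal distance between cone_blue and cup_blue below 0.02 m and z of cone_blue in the frame of cup_blue below 0 m), for 0.1 s.
7. keeper cranked fully shut over the seated cones (value of joint keeper between -0.002 and 0.003 m and horizontal distance between cone_red and cup_red below 0.004 m and z of cone_red in the frame of cup_red between -0.0215 and -0.0145 m and angle between each of cone_red, cone_yellow, cone_blue's own z axis and vertical below 0.08 rad and horizontal distance between cone_yellow and cup_yellow below 0.004 m and z of cone_yellow in the frame of cup_yellow between -0.0215 and -0.0145 m and horizontal distance between cone_blue and cup_blue below 0.004 m and z of cone_blue in the frame of cup_blue between -0.0215 and -0.0145 m), for 0.2 s.
At the end, for the whole second after the job is handed in: Every cone that is there sits in the cup of its own colour (foot within 4 mm of the cup's axis and 14.5 to 21.5 mm below its mouth, within 0.08 rad of upright) and at rest; keeper within 3 mm of closed; crank handle folded to below 0.15 rad, sleeve not pushed home (below 8 mm) (all of step 7 and linear speed of each of cone_red, cone_yellow, cone_blue below 0.02 m/s and value of joint crank_handle below 0.15 rad and value of joint crank_sleeve below 0.008 m); the robot touches nothing.
It fails at once if the wheel is turned while the handle is not upright and latched (value of joint crank_wheel above 0.25 rad and (value of joint crank_handle below 1.3 rad or value of joint crank_sleeve below 0.005 m)).
It fails at once if the gasket is pushed aside by more than 3 cm (distance of gasket from where it was at the start of the episode above 0.03 m).
It fails at once if the hammer is pushed aside by more than 3 cm (distance of hammer from where it was at the start of the episode above 0.03 m).
It fails at once if the oil can is pushed aside by more than 3 cm (distance of oil_can from where it was at the start of the episode above 0.03 m).
Of cone_red, cone_yellow, cone_blue only 2 to 3 are there at a start; the rules pass over those that are not, and their reading is None.
At some moment in a run one of cone_red, cone_yellow, cone_blue may be knocked a few centimetres aside while the robot is not near it.
Once in a run the grip may slacken for a moment while it holds something.
It also fails if it takes over 210 s, if anything falls off the work surface, if the arm or the gripper's body presses on something with over 40 N, if the wrist force passes 120 N, or if a joint passes its speed limit or range.

## Working session

There is one attempt and no reset: what is moved stays moved. The work goes in short steps, Python scripts to look and compute and a tool call to move; the robot and the scene stay as the last step left them, time stands still between calls to the robot, and variables do not carry over. Pictures are saved under pics/ and viewed, about 12 in all and at most 16, crops included, and the job is handed in when it is done.

Besides the shell and the picture viewer there is one more tool, called after "Emit:" by a JSON object that holds its "api" and its "payload", one argument or row to a line. jog_arm: Moves the arm, as the interface text tells. Shift numbers are shares of 20 cm and turn numbers shares of 180 degrees, none past 1 either way. Its arguments: {"type":"object","properties":{"plan":{"type":"array","items":{"type":"object","properties":{"x":{"type":"number","minimum":-1,"maximum":1},"y":{"type":"number","minimum":-1,"maximum":1},"z":{"type":"number","minimum":-1,"maximum":1},"wx":{"type":"number","minimum":-1,"maximum":1},"wy":{"type":"number","minimum":-1,"maximum":1},"wz":{"type":"number","minimum":-1,"maximum":1}}}},"hand":{"type":"number"},"grip_force":{"type":"number"}},"required":["plan"]}

```bash
ls; mkdir -p pics
python3 - <<'E'
from station import monitor, cams, bot, finder
import cv2,json
for c in ["scene","side"]:
    im=cams.read_camera(c); cv2.imwrite(f"pics/{c}0.png",im[...,::-1])
    k=cams.get_calibration(c); print(c,{a:(b if not hasattr(b,'tolist') else b.tolist()) for a,b in k.items()})
    for t in ["wheel_axis","handle_hinge","grip_mid","cone_red","cone_yellow","cone_blue","cup_red","cup_yellow","cup_blue","fixture"]:
        print(t,[( [round(float(v),1) for v in d["location"]],round(d["confidence"],2)) for d in finder.place_of(c,t)][:3])
print(monitor.get_obs())
E
```

```text
pics
scene {'fx': 537.3195506311837, 'fy': 537.3195506311837, 'cx': 273.7146457563787, 'cy': 204.30993347242926, 'extrinsics': [[0.7529707084369555, 0.6578384119165112, 0.016844466245981855, -0.4397157642470863], [0.47675824134963, -0.5277026318113873, -0.7030160109731096, -0.2388656223363361], [-0.4535820670409683, 0.5373812019288522, -0.7109745088766155, 1.692962387106684], [0.0, 0.0, 0.0, 1.0]]}
wheel_axis [([187.0, 243.0], 0.78)]
handle_hinge [([210.7, 248.1], 0.9)]
grip_mid [([186.7, 234.8], 0.51)]
cone_red []
cone_yellow [([348.4, 172.0], 0.63)]
cone_blue [([338.7, 150.8], 0.79), ([304.8, 139.0], 0.7), ([347.8, 137.1], 0.51)]
cup_red [([215.3, 211.4], 0.71)]
cup_yellow [([234.7, 195.1], 0.71), ([211.6, 248.5], 0.31)]
cup_blue [([259.3, 176.4], 0.67)]
fixture [([227.8, 224.5], 0.95), ([216.4, 212.7], 0.67)]
side {'fx': 436.21516343606055, 'fy': 436.21516343606055, 'cx': 277.0967980560807, 'cy': 199.58964829294405, 'extrinsics': [[0.9964477117470606, -0.08302381141920409, -0.014106895174886662, -0.5805815121983627], [-0.0710893967677406, -0.7394660621870693, -0.66942978761088, 0.
[... 550 characters left out ...]
't': 1.1, 'q': array([ 1.06191346,  0.47700817,  0.02241709,  1.55540376, -0.01150627,
        1.10931135, -0.08307352]), 'joint_vel': array([ 0.00068923,  0.00027518, -0.00051779, -0.00040248, -0.00021121,
        0.00010753,  0.00052781]), 'joint_torque': array([ 2.17074157e-03, -5.96312356e+01,  1.60696004e+00, -2.81545579e+01,
        1.23046845e-02,  1.66217942e-03,  7.44820397e-06]), 'eef_pos': array([ 0.26334577, -0.62152104,  0.23130116]), 'tool_rot': array([-2.40995510e-06,  9.79989994e-01,  1.99046760e-01,  5.04701638e-06]), 'contact_force': array([-0.03941134,  0.28841473,  0.16853091]), 'torque': array([ 0.02341907,  0.0153853 , -0.03644269]), 'gripper_width': 1.0008400214154893}
```

Run:
```python
import cv2,numpy as np
a=cv2.imread("pics/scene0.png")[60:340,90:463];b=cv2.imread("pics/side0.png")[60:340,110:483]
cv2.imwrite("pics/v1.png",cv2.resize(a,(797,599),interpolation=cv2.INTER_CUBIC));cv2.imwrite("pics/v2.png",cv2.resize(b,(797,599),interpolation=cv2.INTER_CUBIC))
```

```text
(no output)
```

View pics/v1.png

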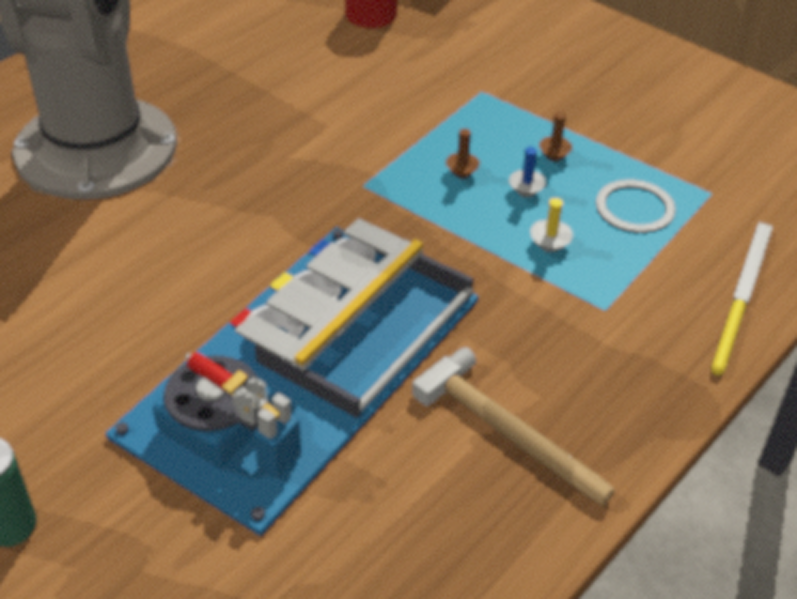

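View pics/v2.png

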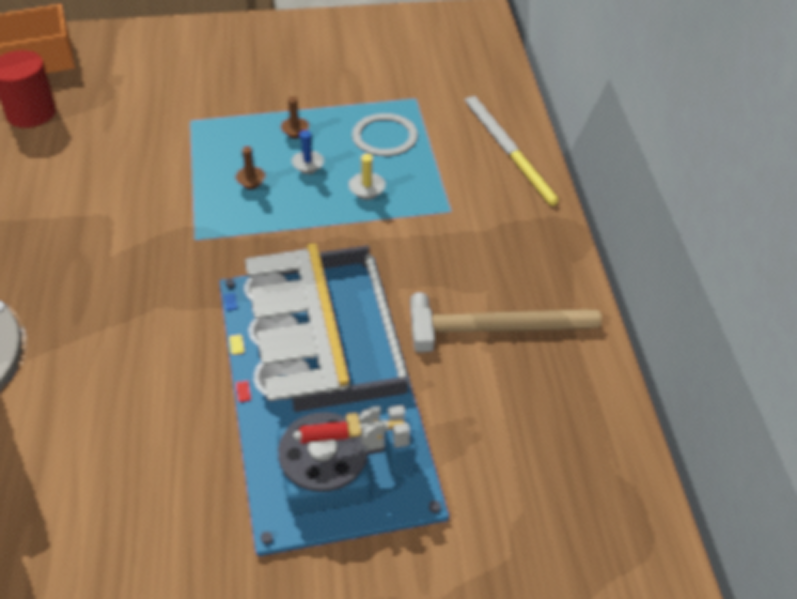

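Picture 1 and 2: fixture with the keeper closed and the handle folded; on the blue sheet one yellow cone (scene ~348,170), one blue cone (~337,145), two brown decoys, and the ring. The red cone is absent. The hammer lies close to the +x side.

```bash
cat > h.py <<'E'
from station import monitor, cams, bot, finder
import cv2,numpy as np
from scipy.optimize import least_squares
from scipy.spatial.transform import Rotation as R
def ray(cam,px,K=None):
    k=K or cams.get_calibration(cam); E=np.array(k["extrinsics"]); 
    u=np.array([(px[0]-k["cx"])/k["fx"],(px[1]-k["cy"])/k["fy"]])
    if cam=="wrist":
        r=np.linalg.norm(u); d=np.r_[u*(np.sin(r)/r if r>1e-9 else 1),np.cos(r)]
    else: d=np.r_[u,1]
    d=E[:3,:3].T@d; return -E[:3,:3].T@E[:3,3], d/np.linalg.norm(d)
def atz(cam,px,z,K=None):
    o,d=ray(cam,px,K); return o+d*(z-o[2])/d[2]
def tri(rays):
    A=np.zeros((3,3));b=np.zeros(3)
    for o,d in rays:
        P=np.eye(3)-np.outer(d,d);A+=P;b+=P@o
    p=np.linalg.solve(A,b); return p,[round(float(np.linalg.norm(np.cross(p-o,d)))*1e3,1) for o,d in rays]
def places(cam,ts,n=3):
    return {t:[([round(float(v),1) for v in d["location"]],round(d["confidence"],2)) for d in finder.place_of(cam,t)][:n] for t in ts}
def pose():
    o=monitor.get_obs(); w=o["tool_rot"]; return np.array(o["eef_pos"]),R.from_quat(np.r_[w[1:],w[0]])
def rel(p,yaw=None,Rt=None):
    """jog row from current pose to tip at p (world), tool down with jaw axis y at world angle yaw"""
    p0,R0=pose(); s=R0.inv().apply(np.array(p)-p0)/0.2
    if Rt is None and yaw is not None:
        c=[]
        for k in (0,np.pi):
            y=np.array([np.cos(yaw+k),np.sin(yaw+k),0]);z=np.array([0,0,-1.]);x=np.cross(y,z)
            c.append(R.from_matrix(np.c_[x,y,z]))
        Rt=min(c,key=lambda q:(R0.inv()*q).magnitude())
    w=(R0.inv()*Rt).as_rotvec()/np.pi if Rt is not None else np.zeros(3)
    return np.round(s,4),np.round(w,4)
E
python3 - <<'E'
from h import *
A=dict(wheel=([187,243],[260.7,270],.062),hinge=([210.7,248.1],[285.9,261.5],.096),grip=([186.7,234.8],[261.1,260.1],.096),cr=([215.3,211.4],[240.8,231.4],.034),cy=([234.7,195.1],[236.3,211.9],.034),cb=([259.3,176.4],[231.8,193],.034),fix=([227.8,224.5],[256.6,238.3],0),blue=([338.7,150.8],[254.6,139],0))
for n,(a,b,z) in A.items():
    print(n,tri([ray("scene",a),ray("side",b)]),atz("scene",a,z).round(4),atz("side",b,z).round(4))
print("yel",atz("scene",[348.4,172],0))
for nm,cs in (("tip yel scene",[348.5,154.5]),):print(nm,atz("scene",cs,.075))
print("yel tip side",atz("side",[110+367*.468,60+156*.468],.075), "blue tip", atz("side",[110+307*.468,60+133*.468],.075),atz("scene",[90+531*.468,60+149*.468],.075))
print("hammer",atz("side",[110+422*.468,60+322*.468],.02),atz("side",[110+436*.468,60+322*.468],.02),"gasket",atz("side",[110+385*.468,60+135*.468],0))
E
```

```text
wheel (array([ 0.52265078, -0.24348861,  0.06884319]), [1.6, 1.6]) [ 0.5187 -0.2418  0.062 ] [ 0.5224 -0.2371  0.062 ]
hinge (array([ 0.58639037, -0.22847677,  0.08218282]), [2.2, 2.2]) [ 0.5943 -0.2335  0.096 ] [ 0.5857 -0.2403  0.096 ]
grip (array([ 0.5259731 , -0.24113207,  0.10310108]), [4.8, 4.8]) [ 0.5235 -0.2427  0.096 ] [ 0.5252 -0.2306  0.096 ]
cr (array([ 0.4761574 , -0.10343111,  0.04354429]), [6.8, 6.8]) [ 0.4734 -0.1052  0.034 ] [ 0.4743 -0.0874  0.034 ]
cy (array([ 0.46423568, -0.02057447,  0.0328111 ]), [5.3, 5.3]) [ 0.4685 -0.0278  0.034 ] [ 0.4632 -0.0147  0.034 ]
cb (array([0.44858634, 0.09087961, 0.00636743]), [2.4, 2.4]) [0.4674 0.0715 0.034 ] [0.4512 0.0616 0.034 ]
fix (array([ 0.51697299, -0.10360146,  0.01597742]), [1.4, 1.4]) [ 0.5069 -0.0952  0.    ] [ 0.5166 -0.0898  0.    ]
blue (array([ 0.53226124,  0.36509068, -0.01690306]), [0.6, 0.6]) [0.5435 0.3465 0.    ] [0.5321 0.3459 0.    ]
yel [0.62178375 0.2874845  0.        ]
tip yel scene [0.62160726 0.27333535 0.075     ]
yel tip side [0.62225516 0.27774327 0.075     ] blue tip [0.53278844 0.34392075 0.075     ] [0.53359575 0.3460202  0.075     ]
hammer [ 0.67112607 -0.01787891  0.02      ] [ 0.69027258 -0.01970729  0.02      ] gasket [0.66566094 0.42167974 0.        ]
```

Run:
```python
from h import *
k=cams.get_calibration("wrist");E=np.array(k["extrinsics"]);p,Rt=pose()
c=-E[:3,:3].T@E[:3,3];print(k["fx"],k["cx"],k["cy"],"cam in tool",Rt.inv().apply(c-p),"axis in tool",Rt.inv().apply(E[2,:3]), "x ax",Rt.inv().apply(E[0,:3]))
print(rel([.263,-.622,.42]),rel([.50,-.16,.40],np.deg2rad(-81)))
print("can",atz("scene",[93,310],0))
```

```text
325.19226210127806 283.4311880374051 209.35772440237017 cam in tool [ 0.07326808  0.00063174 -0.14207106] axis in tool [-2.83619752e-01 -5.30994319e-04  9.58936679e-01] x ax [6.15083333e-04 9.99999540e-01 7.35652179e-04]
(array([-0.0025,  0.0015, -0.9435]), array([0., 0., 0.])) (array([ 1.9898, -1.6631, -0.8435]), array([-0.    , -0.    ,  0.0776]))
can [ 0.46486073 -0.48747427  0.        ]
```

Emit:
{"api": "jog_arm", "payload": {
  "plan": [
    {"z": -0.5},
    {"x": 0.2, "y": -0.15, "z": -0.9},
    {"x": 0.4, "y": -0.3, "z": -0.9},
    {"x": 0.6, "y": -0.5, "z": -0.9},
    {"x": 0.8, "y": -0.7, "z": -0.9},
    {"x": 1.0, "y": -0.84, "z": -0.85},
    {"x": 1.0, "y": -0.84, "z": -0.85},
    {"x": 1.0, "y": -0.84, "z": -0.85}
  ]
}}

```text
invalid input at $.plan[0]: expected keys x, y, z, wx, wy, wz
```

Emit:
{"api": "jog_arm", "payload": {
  "plan": [
    {"x": 0.2, "y": -0.15, "wz": 0.03},
    {"x": 0.4, "y": -0.3, "wz": 0.06},
    {"x": 0.6, "y": -0.5, "wz": 0.078},
    {"x": 0.8, "y": -0.7, "wz": 0.078},
    {"x": 0.99, "y": -0.82, "wz": 0.078},
    {"x": 0.99, "y": -0.82, "wz": 0.078},
    {"x": 0.99, "y": -0.82, "wz": 0.078},
    {"x": 0.99, "y": -0.82, "wz": 0.078}
  ]
}}

```text
invalid input at $.plan[0]: expected keys x, y, z, wx, wy, wz
```

Run:
```python
from h import *
print(pose()[0])
K=cams.get_calibration("wrist");im=cams.read_camera("wrist"); cv2.imwrite("pics/w1.png",cv2.resize(im[...,::-1],(800,600),interpolation=cv2.INTER_CUBIC))
Z=dict(wheel_axis=.062,handle_hinge=.096,grip_mid=.096,cup_red=.034,cup_yellow=.034,cup_blue=.034,fixture=0,cone_yellow=0,cone_blue=0)
for t,v in places("wrist",Z).items(): print(t,[(a,b,atz("wrist",a,Z[t],K).round(4)) for a,b in v])
```

```text
[ 0.26334577 -0.62152104  0.23130116]
wheel_axis []
handle_hinge []
grip_mid []
cup_red []
cup_yellow []
cup_blue []
fixture []
cone_yellow []
cone_blue []
```

View pics/w1.png

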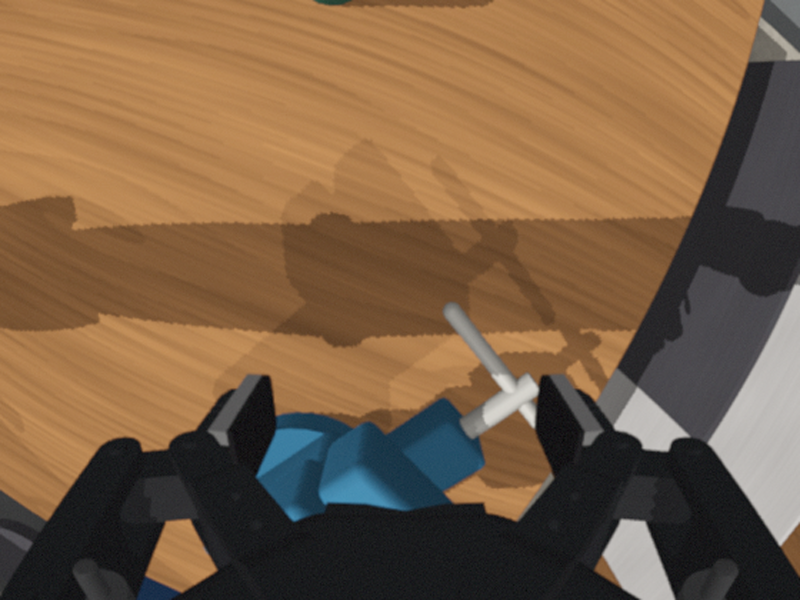

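All six keys are required, so the arm did not move; picture 3 only shows the bench near the start (a vice-like thing at ~370,460).

Emit:
{"api": "jog_arm", "payload": {
  "plan": [
    {"x": 0, "y": 0, "z": -0.5, "wx": 0, "wy": 0, "wz": 0},
    {"x": 0.2, "y": -0.15, "z": -0.9, "wx": 0, "wy": 0, "wz": 0},
    {"x": 0.4, "y": -0.3, "z": -0.9, "wx": 0, "wy": 0, "wz": 0},
    {"x": 0.6, "y": -0.5, "z": -0.9, "wx": 0, "wy": 0, "wz": 0},
    {"x": 0.8, "y": -0.7, "z": -0.9, "wx": 0, "wy": 0, "wz": 0},
    {"x": 1.0, "y": -0.84, "z": -0.85, "wx": 0, "wy": 0, "wz": 0},
    {"x": 1.0, "y": -0.84, "z": -0.85, "wx": 0, "wy": 0, "wz": 0},
    {"x": 1.0, "y": -0.84, "z": -0.85, "wx": 0, "wy": 0, "wz": 0}
  ]
}}

```text
t: 2.27
eef_pos: [0.3728, -0.4058, 0.3987]
tool_rot: [0.0, 0.98, 0.199, 0.0]
contact_force: [1.2, -0.1, 0.2]
gripper_width: 1.0
```

Emit:
{"api": "jog_arm", "payload": {
  "plan": [
    {"x": 0.2, "y": -0.15, "z": 0, "wx": 0, "wy": 0, "wz": 0.03},
    {"x": 0.4, "y": -0.3, "z": 0, "wx": 0, "wy": 0, "wz": 0.06},
    {"x": 0.6, "y": -0.5, "z": 0, "wx": 0, "wy": 0, "wz": 0.078},
    {"x": 0.8, "y": -0.7, "z": 0, "wx": 0, "wy": 0, "wz": 0.078},
    {"x": 0.99, "y": -0.82, "z": 0, "wx": 0, "wy": 0, "wz": 0.078},
    {"x": 0.99, "y": -0.82, "z": 0, "wx": 0, "wy": 0, "wz": 0.078},
    {"x": 0.99, "y": -0.82, "z": 0, "wx": 0, "wy": 0, "wz": 0.078},
    {"x": 0.99, "y": -0.82, "z": 0, "wx": 0, "wy": 0, "wz": 0.078}
  ]
}}

```text
t: 2.93
eef_pos: [0.4928, -0.1733, 0.3988]
tool_rot: [-0.0, 0.997, 0.081, 0.001]
contact_force: [0.2, 0.2, 0.2]
gripper_width: 1.0
```

```bash
cat >> h.py <<'E'
Z=dict(wheel_axis=.062,handle_hinge=.096,grip_mid=.096,cup_red=.034,cup_yellow=.034,cup_blue=.034,fixture=0,cone_yellow=0,cone_blue=0)
def wl(ts=Z,save=None,z={}):
    K=cams.get_calibration("wrist");im=cams.read_camera("wrist")
    if save: cv2.imwrite(save,cv2.resize(im[...,::-1],(800,600),interpolation=cv2.INTER_CUBIC))
    for t,v in places("wrist",ts).items(): print(t,[(a,b,atz("wrist",a,z.get(t,Z[t]),K).round(4).tolist()) for a,b in v])
E
python3 - <<'E'
from h import *
print(pose()[0],pose()[1].as_matrix().round(3)); wl(save="pics/w2.png")
E
```

```text
[ 0.49284168 -0.17332259  0.39881648] [[ 0.987  0.162  0.001]
 [ 0.162 -0.987  0.   ]
 [ 0.002  0.    -1.   ]]
wheel_axis [([334.0, 153.3], 0.69, [0.5239, -0.2444, 0.062])]
handle_hinge [([338.2, 106.5], 0.83, [0.5916, -0.2324, 0.096]), ([334.1, 151.3], 0.74, [0.5296, -0.2381, 0.096])]
grip_mid []
cup_red [([234.5, 164.9], 0.62, [0.4776, -0.0973, 0.034])]
cup_yellow [([187.4, 162.3], 0.89, [0.4707, -0.0197, 0.034])]
cup_blue [([142.8, 160.2], 0.83, [0.4639, 0.06, 0.034])]
fixture [([237.8, 141.9], 0.96, [0.5112, -0.0931, 0.0])]
cone_yellow [([62.9, 65.7], 0.6, [0.6231, 0.2785, 0.0])]
cone_blue [([35.3, 111.4], 0.77, [0.5304, 0.3443, 0.0]), ([43.7, 158.3], 0.65, [0.4353, 0.3138, 0.0])]
```

View pics/w2.png

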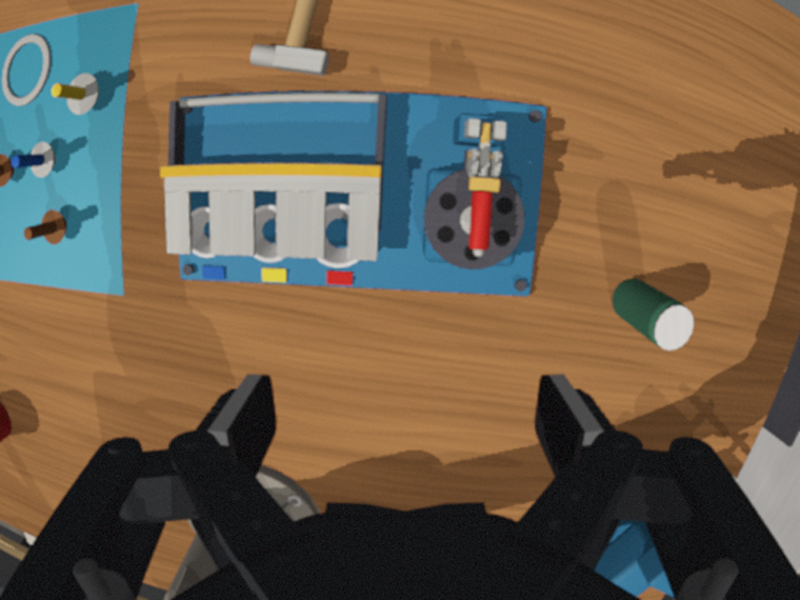

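Picture 4: clear top view — wheel centre ~(473,218), grip (480,220), hinge (485,165), nose in fork (485,130); cups at (207,230),(268,230),(340,230); all consistent with the networks. Moving closer to the wheel.

Run:
```python
from h import *
print(rel([.475,-.25,.26],np.deg2rad(-85)))
K=cams.get_calibration("wrist")
P={n:atz("wrist",np.array(p)*.7,.012,K) for n,p in dict(tr=(546,106),br=(530,296),bl=(180,278)).items()}
for n in P: print(n,P[n].round(4))
for a,b in (("br","tr"),("br","bl")): d=P[b]-P[a]; print(np.rad2deg(np.arctan2(d[1],d[0])),np.linalg.norm(d))
```

```text
(array([-0.1343,  0.3416,  0.6935]), array([ 0.0003, -0.0002,  0.0213]))
tr [ 0.6627 -0.3159  0.012 ]
br [ 0.4364 -0.3409  0.012 ]
bl [0.3927 0.0955 0.012 ]
6.278814960550889 0.22767752482036793
95.71771206618374 0.4384854146974306
```

Emit:
{"api": "jog_arm", "payload": {
  "plan": [
    {"x": -0.05, "y": 0.12, "z": 0.15, "wx": 0, "wy": 0, "wz": 0.018},
    {"x": -0.09, "y": 0.24, "z": 0.35, "wx": 0, "wy": 0, "wz": 0.018},
    {"x": -0.134, "y": 0.34, "z": 0.55, "wx": 0, "wy": 0, "wz": 0.018},
    {"x": -0.134, "y": 0.34, "z": 0.69, "wx": 0, "wy": 0, "wz": 0.018},
    {"x": -0.134, "y": 0.34, "z": 0.69, "wx": 0, "wy": 0, "wz": 0.018},
    {"x": -0.134, "y": 0.34, "z": 0.69, "wx": 0, "wy": 0, "wz": 0.018}
  ]
}}

```text
t: 3.93
eef_pos: [0.4741, -0.2494, 0.2598]
tool_rot: [-0.001, 0.999, 0.048, -0.001]
contact_force: [0.2, -0.1, 0.9]
gripper_width: 1.001
```

Run:
```python
from h import *
print(pose()[0],pose()[1].as_matrix().round(3)[0]); wl(save="pics/w3.png")
```

```text
[ 0.47406543 -0.24938659  0.2598448 ] [ 0.995  0.097 -0.003]
wheel_axis [([280.6, 139.4], 0.88, [0.5217, -0.2416, 0.062])]
handle_hinge [([278.3, 70.0], 0.6, [0.5893, -0.2332, 0.096])]
grip_mid [([281.0, 136.2], 0.91, [0.5273, -0.2418, 0.096]), ([59.5, 171.6], 0.29, [0.4761, 0.0062, 0.096])]
cup_red [([160.7, 166.4], 0.74, [0.4771, -0.101, 0.034])]
cup_yellow [([102.7, 169.5], 0.9, [0.4683, -0.018, 0.034])]
cup_blue [([60.6, 172.7], 0.61, [0.4602, 0.0547, 0.034])]
fixture [([163.5, 137.6], 0.83, [0.5087, -0.0907, 0.0]), ([279.6, 69.5], 0.75, [0.6032, -0.2318, 0.0])]
cone_yellow [([443.2, 205.0], 0.6, [0.4561, -0.475, 0.0]), ([167.2, 137.5], 0.29, [0.509, -0.0959, 0.0])]
cone_blue []
```

View pics/w3.png

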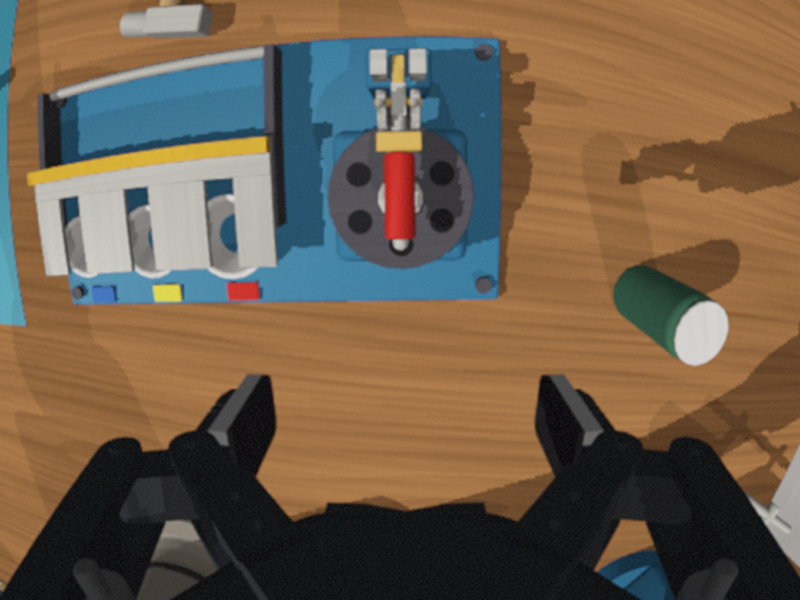

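Run:
```python
from h import *
print(rel([.5255,-.242,.080],np.deg2rad(-84.5)))
```

```text
(array([ 0.252 , -0.0147,  0.9072]), array([ 0.0005, -0.0005,  0.0006]))
```

Emit:
{"api": "jog_arm", "payload": {
  "plan": [
    {"x": 0.13, "y": -0.01, "z": 0.2, "wx": 0, "wy": 0, "wz": 0},
    {"x": 0.252, "y": -0.015, "z": 0.4, "wx": 0, "wy": 0, "wz": 0},
    {"x": 0.252, "y": -0.015, "z": 0.6, "wx": 0, "wy": 0, "wz": 0},
    {"x": 0.252, "y": -0.015, "z": 0.8, "wx": 0, "wy": 0, "wz": 0},
    {"x": 0.252, "y": -0.015, "z": 0.907, "wx": 0, "wy": 0, "wz": 0},
    {"x": 0.252, "y": -0.015, "z": 0.907, "wx": 0, "wy": 0, "wz": 0},
    {"x": 0.252, "y": -0.015, "z": 0.907, "wx": 0, "wy": 0, "wz": 0}
  ]
}}

```text
t: 5.02
eef_pos: [0.5247, -0.2416, 0.0793]
tool_rot: [0.0, 0.999, 0.049, -0.001]
contact_force: [0.3, 0.4, 1.0]
gripper_width: 1.002
```

Emit:
{"api": "jog_arm", "payload": {
  "plan": [
    {"x": 0, "y": 0, "z": 0, "wx": 0, "wy": 0, "wz": 0},
    {"x": 0, "y": 0, "z": 0, "wx": 0, "wy": 0, "wz": 0},
    {"x": 0, "y": 0, "z": 0, "wx": 0, "wy": 0, "wz": 0},
    {"x": 0, "y": 0, "z": 0, "wx": 0, "wy": 0, "wz": 0},
    {"x": 0, "y": 0, "z": 0, "wx": 0, "wy": 0, "wz": 0},
    {"x": 0, "y": 0, "z": 0, "wx": 0, "wy": 0, "wz": 0},
    {"x": 0, "y": 0, "z": 0, "wx": 0, "wy": 0, "wz": 0},
    {"x": 0, "y": 0, "z": 0, "wx": 0, "wy": 0, "wz": 0},
    {"x": 0, "y": 0, "z": 0, "wx": 0, "wy": 0, "wz": 0},
    {"x": 0, "y": 0, "z": 0, "wx": 0, "wy": 0, "wz": 0}
  ],
  "hand": -1,
  "grip_force": 30
}}

```text
t: 5.85
eef_pos: [0.5249, -0.2411, 0.0794]
tool_rot: [-0.0, 0.999, 0.049, -0.001]
contact_force: [-0.4, 4.1, 2.4]
gripper_width: 0.219
```

Emit:
{"api": "jog_arm", "payload": {
  "plan": [
    {"x": 0.003, "y": 0, "z": -0.04, "wx": 0, "wy": 0, "wz": 0},
    {"x": 0.011, "y": 0, "z": -0.08, "wx": 0, "wy": 0, "wz": 0},
    {"x": 0.024, "y": 0, "z": -0.119, "wx": 0, "wy": 0, "wz": 0},
    {"x": 0.042, "y": 0, "z": -0.155, "wx": 0, "wy": 0, "wz": 0},
    {"x": 0.064, "y": 0, "z": -0.189, "wx": 0, "wy": 0, "wz": 0},
    {"x": 0.091, "y": 0, "z": -0.219, "wx": 0, "wy": 0, "wz": 0},
    {"x": 0.091, "y": 0, "z": -0.219, "wx": 0, "wy": 0, "wz": 0}
  ]
}}

```text
t: 6.43
eef_pos: [0.5431, -0.2388, 0.1242]
tool_rot: [-0.0, 0.999, 0.049, -0.001]
contact_force: [-4.0, 4.2, -1.3]
gripper_width: 0.226
```

Emit:
{"api": "jog_arm", "payload": {
  "plan": [
    {"x": 0.03, "y": 0, "z": -0.027, "wx": 0, "wy": 0, "wz": 0},
    {"x": 0.064, "y": 0, "z": -0.049, "wx": 0, "wy": 0, "wz": 0},
    {"x": 0.1, "y": 0, "z": -0.067, "wx": 0, "wy": 0, "wz": 0},
    {"x": 0.139, "y": 0, "z": -0.08, "wx": 0, "wy": 0, "wz": 0},
    {"x": 0.179, "y": 0, "z": -0.088, "wx": 0, "wy": 0, "wz": 0},
    {"x": 0.219, "y": 0, "z": -0.091, "wx": 0, "wy": 0, "wz": 0},
    {"x": 0.235, "y": 0, "z": -0.09, "wx": 0, "wy": 0, "wz": 0},
    {"x": 0.235, "y": 0, "z": -0.09, "wx": 0, "wy": 0, "wz": 0},
    {"x": 0.235, "y": 0, "z": -0.09, "wx": 0, "wy": 0, "wz": 0}
  ]
}}

```text
t: 7.18
eef_pos: [0.5902, -0.2339, 0.143]
tool_rot: [-0.001, 0.999, 0.049, -0.002]
contact_force: [-4.2, 3.6, -0.3]
gripper_width: 0.223
```

Run:
```python
from h import *
print(monitor.get_obs()["contact_force"],pose()[0])
a=cams.read_camera("side")[130:340,130:410];cv2.imwrite("pics/s1.png",cv2.resize(a[...,::-1],(800,600),interpolation=cv2.INTER_CUBIC))
```

```text
[-4.15817112  3.63182841 -0.25104393] [ 0.59020063 -0.23392846  0.14304828]
```

View pics/s1.png

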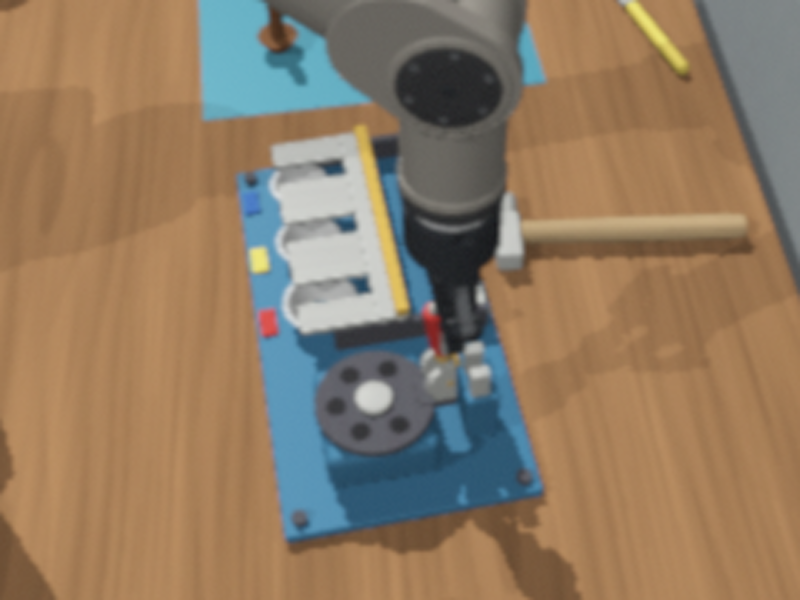

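Picture 6: handle nearly upright (red grip at ~432,330 beside the finger). Push a little further to find the stop.

Emit:
{"api": "jog_arm", "payload": {
  "plan": [
    {"x": 0.015, "y": 0, "z": 0, "wx": 0, "wy": 0, "wz": 0},
    {"x": 0.03, "y": 0, "z": 0, "wx": 0, "wy": 0, "wz": 0},
    {"x": 0.03, "y": 0, "z": 0, "wx": 0, "wy": 0, "wz": 0},
    {"x": 0.03, "y": 0, "z": 0, "wx": 0, "wy": 0, "wz": 0}
  ]
}}

```text
t: 7.57
eef_pos: [0.5955, -0.2335, 0.1431]
tool_rot: [-0.001, 0.999, 0.049, -0.003]
contact_force: [-4.7, 2.5, -4.0]
gripper_width: 0.218
```

Emit:
{"api": "jog_arm", "payload": {
  "plan": [
    {"x": 0.015, "y": 0, "z": 0.005, "wx": 0, "wy": 0, "wz": 0},
    {"x": 0.03, "y": 0, "z": 0.01, "wx": 0, "wy": 0, "wz": 0},
    {"x": 0.03, "y": 0, "z": 0.01, "wx": 0, "wy": 0, "wz": 0},
    {"x": 0.03, "y": 0, "z": 0.01, "wx": 0, "wy": 0, "wz": 0}
  ]
}}

```text
t: 7.9
eef_pos: [0.6012, -0.2329, 0.1423]
tool_rot: [-0.001, 0.999, 0.049, -0.003]
contact_force: [-6.6, 3.2, 0.5]
gripper_width: 0.211
```

Run:
```python
from h import *
o=monitor.get_obs();print(o["contact_force"],o["torque"])
for c in ("side","scene"):
    a=cams.read_camera(c);print(c,places(c,["handle_hinge","grip_mid","wheel_axis"]))
    a=a[170:330,190:403] if c=="side" else a[150:310,130:343]
    cv2.imwrite(f"pics/{c}2.png",cv2.resize(a[...,::-1],(400,300),interpolation=cv2.INTER_CUBIC))
cv2.imwrite("pics/b2.png",np.hstack([cv2.imread(f"pics/{c}2.png") for c in("side","scene")]))
```

```text
[-6.56218925  3.17485064  0.5479452 ] [ 0.82006789  1.59757952 -0.04153545]
side {'handle_hinge': [([240.7, 234.0], 0.64), ([255.9, 236.2], 0.36)], 'grip_mid': [([286.9, 244.5], 0.54)], 'wheel_axis': [([260.3, 271.9], 0.74)]}
scene {'handle_hinge': [([211.0, 251.1], 0.56)], 'grip_mid': [], 'wheel_axis': [([189.3, 244.6], 0.85)]}
```

View pics/b2.png

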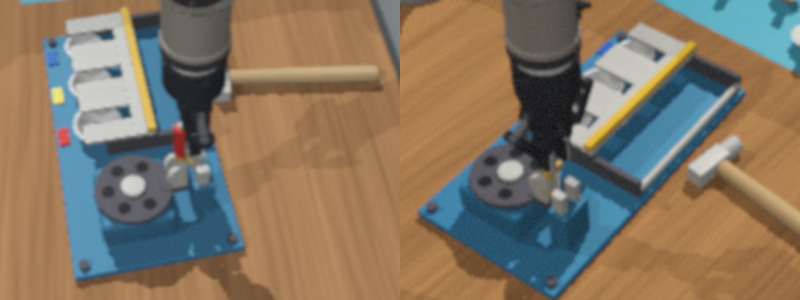

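Picture 7: handle stands upright in the side view; the pads slid outward past it (~12 mm). Recentre the grasp.

Emit:
{"api": "jog_arm", "payload": {
  "plan": [
    {"x": 0, "y": 0, "z": 0, "wx": 0, "wy": 0, "wz": 0},
    {"x": 0, "y": 0, "z": 0, "wx": 0, "wy": 0, "wz": 0},
    {"x": 0, "y": 0, "z": 0, "wx": 0, "wy": 0, "wz": 0},
    {"x": -0.03, "y": 0, "z": 0, "wx": 0, "wy": 0, "wz": 0},
    {"x": -0.06, "y": 0, "z": 0, "wx": 0, "wy": 0, "wz": 0},
    {"x": -0.06, "y": 0, "z": 0, "wx": 0, "wy": 0, "wz": 0},
    {"x": -0.06, "y": 0, "z": 0, "wx": 0, "wy": 0, "wz": 0}
  ],
  "hand": 0
}}

```text
t: 8.88
eef_pos: [0.5887, -0.2346, 0.1425]
tool_rot: [-0.001, 0.999, 0.048, -0.003]
contact_force: [0.5, 0.2, -0.2]
gripper_width: 0.499
```

Emit:
{"api": "jog_arm", "payload": {
  "plan": [
    {"x": 0, "y": 0, "z": 0, "wx": 0, "wy": 0, "wz": 0},
    {"x": 0, "y": 0, "z": 0, "wx": 0, "wy": 0, "wz": 0},
    {"x": 0, "y": 0, "z": 0, "wx": 0, "wy": 0, "wz": 0},
    {"x": 0, "y": 0, "z": 0, "wx": 0, "wy": 0, "wz": 0},
    {"x": 0, "y": 0, "z": 0, "wx": 0, "wy": 0, "wz": 0},
    {"x": 0, "y": 0, "z": 0, "wx": 0, "wy": 0, "wz": 0}
  ],
  "hand": -1,
  "grip_force": 40
}}

```text
t: 9.38
eef_pos: [0.5889, -0.234, 0.1427]
tool_rot: [-0.001, 0.999, 0.048, -0.003]
contact_force: [-0.9, 2.8, 3.6]
gripper_width: 0.225
```

Run:
```python
from h import *
o=monitor.get_obs();print(o["contact_force"],o["torque"],pose()[0],o["gripper_width"])
K=cams.get_calibration("wrist");im=cams.read_camera("wrist"); cv2.imwrite("pics/w4.png",cv2.resize(im[210:400,150:420,::-1],(540,380),interpolation=cv2.INTER_CUBIC))
```

```text
[-0.93022561  2.77341663  3.64465959] [ 0.72360178  0.38565056 -0.04305204] [ 0.58887179 -0.23396362  0.14266959] 0.2246324551868552
```

View pics/w4.png

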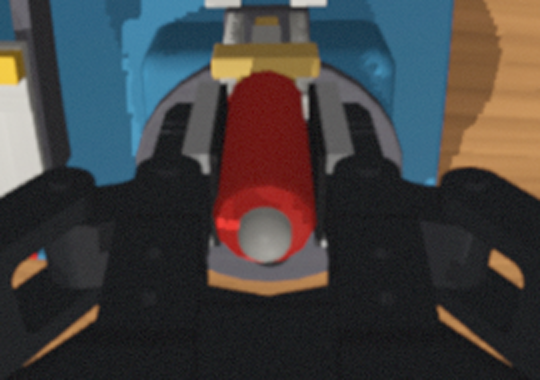

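Run:
```python
from h import *
K=cams.get_calibration("wrist")
for z in (.18,.188): print(atz("wrist",[282.5,327.5],z,K).round(4))
for z in (.10,.12,.125,.13): print(z,atz("wrist",[283,240],z,K).round(4))
print(R.from_quat([.999,.048,-.003,-.001]).as_matrix()[:,2])
```

```text
[ 0.5827 -0.2346  0.18  ]
[ 0.5888 -0.234   0.188 ]
0.1 [ 0.5878 -0.2339  0.1   ]
0.12 [ 0.5959 -0.2332  0.12  ]
0.125 [ 0.5979 -0.2331  0.125 ]
0.13 [ 0.6    -0.2329  0.13  ]
[-0.00608808  0.00170946 -0.99998001]
```

Tip of the handle lies over the hinge (x≈0.589): upright. Picture 8 shows the grip well centred between the pads. Pushing down.

Emit:
{"api": "jog_arm", "payload": {
  "plan": [
    {"x": 0, "y": 0, "z": 0.02, "wx": 0, "wy": 0, "wz": 0},
    {"x": 0, "y": 0, "z": 0.04, "wx": 0, "wy": 0, "wz": 0},
    {"x": 0, "y": 0, "z": 0.06, "wx": 0, "wy": 0, "wz": 0},
    {"x": 0, "y": 0, "z": 0.068, "wx": 0, "wy": 0, "wz": 0},
    {"x": 0, "y": 0, "z": 0.068, "wx": 0, "wy": 0, "wz": 0},
    {"x": 0, "y": 0, "z": 0.068, "wx": 0, "wy": 0, "wz": 0}
  ]
}}

```text
t: 9.93
eef_pos: [0.5892, -0.234, 0.1305]
tool_rot: [-0.001, 0.999, 0.048, -0.003]
contact_force: [-4.6, 3.2, 14.3]
gripper_width: 0.223
```

Run:
```python
from h import *
o=monitor.get_obs();print(o["contact_force"],o["torque"],pose()[0],o["gripper_width"])
K=cams.get_calibration("wrist");im=cams.read_camera("wrist"); cv2.imwrite("pics/w5.png",cv2.resize(im[210:400,150:420,::-1],(540,380),interpolation=cv2.INTER_CUBIC))
```

```text
[-4.5554184   3.23781676 14.29617425] [ 0.81435027  1.26255737 -0.01759942] [ 0.58923116 -0.2340185   0.130528  ] 0.22313546602545267
```

View pics/w5.png

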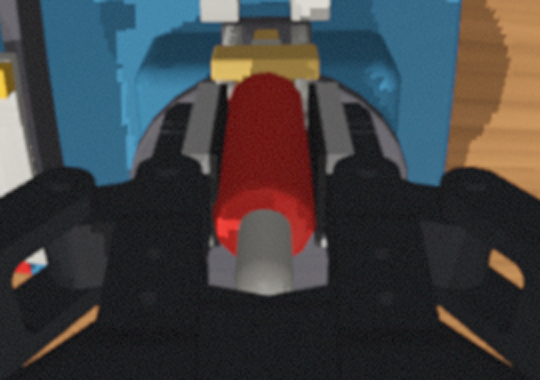

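Picture 9: rod end now protrudes above the grip, sleeve went 12.1 mm with 14 N at the stop — latched. Crank, first 60° slowly.

Emit:
{"api": "jog_arm", "payload": {
  "plan": [
    {"x": -0.005, "y": -0.056, "z": 0, "wx": 0, "wy": 0, "wz": 0},
    {"x": -0.02, "y": -0.111, "z": 0, "wx": 0, "wy": 0, "wz": 0},
    {"x": -0.0435, "y": -0.1625, "z": 0, "wx": 0, "wy": 0, "wz": 0},
    {"x": -0.076, "y": -0.209, "z": 0, "wx": 0, "wy": 0, "wz": 0},
    {"x": -0.116, "y": -0.249, "z": 0, "wx": 0, "wy": 0, "wz": 0},
    {"x": -0.1625, "y": -0.281, "z": 0, "wx": 0, "wy": 0, "wz": 0},
    {"x": -0.1625, "y": -0.281, "z": 0, "wx": 0, "wy": 0, "wz": 0}
  ]
}}

```text
t: 10.57
eef_pos: [0.5488, -0.1804, 0.1308]
tool_rot: [-0.0, 0.999, 0.049, -0.004]
contact_force: [-2.5, -2.1, 4.9]
gripper_width: 0.223
```

```bash
cat >> h.py <<'E'
def ck(P=None):
    o=monitor.get_obs();print(o["t"],o["contact_force"].round(1),o["torque"].round(2),o["eef_pos"].round(4),o["gripper_width"].round(3))
    C=np.array([.5245,-.2403]);d=o["eef_pos"][:2]-C;print("r",np.hypot(*d).round(4),"phi",np.rad2deg(np.arctan2(d[1],d[0]))-5.6)
def arc(phi,C=(.5245,-.2403),r=.065,yaw=5.6):
    """jog rows for wheel angles phi (deg)"""
    p0,R0=pose()
    for f in phi:
        a=np.deg2rad(f+yaw); t=np.array([C[0]+r*np.cos(a),C[1]+r*np.sin(a),p0[2]]); print(f,(R0.inv().apply(t-p0)/.2).round(3).tolist())
E
python3 - <<'E'
from h import *
ck()
E
```

```text
Traceback (most recent call last):
  File "h.py", line 40, in ck
    o=monitor.get_obs();print(o["t"],o["contact_force"].round(1),o["torque"].round(2),o["eef_pos"].round(4),o["gripper_width"].round(3))
                                                                                                            ^^^^^^^^^^^^^^^^^^^^^^^^
AttributeError: 'float' object has no attribute 'round'
```

```bash
sed -i 's/,o\["gripper_width"\].round(3))/,round(o["gripper_width"],3))/; s/p0\[2\]\])/.1303])/' h.py
python3 - <<'E'
from h import *
ck(); arc(range(78,78+16*12,16))
E
```

```text
10.5667 [-2.5 -2.1  4.9] [-0.48  0.83 -0.02] [ 0.5488 -0.1804  0.1308] 0.223
r 0.0646 phi 62.2912963404703
78 [-0.083, -0.032, 0.003]
94 [-0.173, -0.038, 0.004]
110 [-0.261, -0.019, 0.005]
126 [-0.341, 0.023, 0.005]
142 [-0.406, 0.086, 0.006]
158 [-0.451, 0.165, 0.006]
174 [-0.473, 0.252, 0.006]
190 [-0.47, 0.343, 0.006]
206 [-0.442, 0.429, 0.005]
222 [-0.391, 0.504, 0.005]
238 [-0.322, 0.562, 0.004]
254 [-0.239, 0.599, 0.004]
```

Emit:
{"api": "jog_arm", "payload": {
  "plan": [
    {"x": -0.083, "y": -0.032, "z": 0.003, "wx": 0, "wy": 0, "wz": 0},
    {"x": -0.173, "y": -0.038, "z": 0.004, "wx": 0, "wy": 0, "wz": 0},
    {"x": -0.261, "y": -0.019, "z": 0.005, "wx": 0, "wy": 0, "wz": 0},
    {"x": -0.341, "y": 0.023, "z": 0.005, "wx": 0, "wy": 0, "wz": 0},
    {"x": -0.406, "y": 0.086, "z": 0.006, "wx": 0, "wy": 0, "wz": 0},
    {"x": -0.451, "y": 0.165, "z": 0.006, "wx": 0, "wy": 0, "wz": 0},
    {"x": -0.473, "y": 0.252, "z": 0.006, "wx": 0, "wy": 0, "wz": 0},
    {"x": -0.47, "y": 0.343, "z": 0.006, "wx": 0, "wy": 0, "wz": 0},
    {"x": -0.442, "y": 0.429, "z": 0.005, "wx": 0, "wy": 0, "wz": 0},
    {"x": -0.391, "y": 0.504, "z": 0.005, "wx": 0, "wy": 0, "wz": 0},
    {"x": -0.322, "y": 0.562, "z": 0.004, "wx": 0, "wy": 0, "wz": 0},
    {"x": -0.239, "y": 0.599, "z": 0.004, "wx": 0, "wy": 0, "wz": 0}
  ]
}}

```text
t: 11.57
eef_pos: [0.5117, -0.3047, 0.1307]
tool_rot: [-0.001, 0.999, 0.048, -0.005]
contact_force: [-4.8, 1.9, 13.0]
gripper_width: 0.217
```

Run:
```python
from h import *
ck(); arc(range(270,270+16*12,16))
```

```text
11.5667 [-4.8  1.9 13. ] [ 0.72  1.02 -0.04] [ 0.5117 -0.3047  0.1307] 0.217
r 0.0657 phi -106.84407963417111
270 [0.095, 0.01, 0.001]
286 [0.185, -0.002, 0.0]
302 [0.267, -0.039, -0.001]
318 [0.336, -0.098, -0.001]
334 [0.387, -0.173, -0.001]
350 [0.415, -0.259, -0.002]
366 [0.418, -0.349, -0.001]
382 [0.395, -0.437, -0.001]
398 [0.35, -0.515, -0.0]
414 [0.285, -0.578, 0.001]
430 [0.205, -0.62, 0.002]
446 [0.116, -0.639, 0.003]
```

Emit:
{"api": "jog_arm", "payload": {
  "plan": [
    {"x": 0.095, "y": 0.01, "z": 0, "wx": 0, "wy": 0, "wz": 0},
    {"x": 0.185, "y": -0.002, "z": 0, "wx": 0, "wy": 0, "wz": 0},
    {"x": 0.267, "y": -0.039, "z": 0, "wx": 0, "wy": 0, "wz": 0},
    {"x": 0.336, "y": -0.098, "z": 0, "wx": 0, "wy": 0, "wz": 0},
    {"x": 0.387, "y": -0.173, "z": 0, "wx": 0, "wy": 0, "wz": 0},
    {"x": 0.415, "y": -0.259, "z": 0, "wx": 0, "wy": 0, "wz": 0},
    {"x": 0.418, "y": -0.349, "z": 0, "wx": 0, "wy": 0, "wz": 0},
    {"x": 0.395, "y": -0.437, "z": 0, "wx": 0, "wy": 0, "wz": 0},
    {"x": 0.35, "y": -0.515, "z": 0, "wx": 0, "wy": 0, "wz": 0},
    {"x": 0.285, "y": -0.578, "z": 0, "wx": 0, "wy": 0, "wz": 0},
    {"x": 0.205, "y": -0.62, "z": 0, "wx": 0, "wy": 0, "wz": 0},
    {"x": 0.116, "y": -0.639, "z": 0.002, "wx": 0, "wy": 0, "wz": 0}
  ]
}}

```text
t: 12.57
eef_pos: [0.5233, -0.1752, 0.1309]
tool_rot: [-0.0, 0.999, 0.048, -0.003]
contact_force: [4.2, -7.6, 2.2]
gripper_width: 0.226
```

Run:
```python
from h import *
ck(); arc([456,468,480,492,504,516,528,540,548,552,553])
```

```text
12.5667 [ 4.2 -7.6  2.2] [-1.99 -1.03  0.01] [ 0.5233 -0.1752  0.1309] 0.226
r 0.0651 phi 85.42638156804541
456 [-0.06, 0.001, 0.003]
468 [-0.126, 0.016, 0.004]
480 [-0.188, 0.043, 0.004]
492 [-0.243, 0.083, 0.005]
504 [-0.289, 0.134, 0.005]
516 [-0.323, 0.193, 0.005]
528 [-0.344, 0.257, 0.005]
540 [-0.351, 0.325, 0.005]
548 [-0.347, 0.37, 0.005]
552 [-0.343, 0.393, 0.005]
553 [-0.342, 0.398, 0.005]
```

Emit:
{"api": "jog_arm", "payload": {
  "plan": [
    {"x": -0.06, "y": 0.001, "z": 0.003, "wx": 0, "wy": 0, "wz": 0},
    {"x": -0.126, "y": 0.016, "z": 0.004, "wx": 0, "wy": 0, "wz": 0},
    {"x": -0.188, "y": 0.043, "z": 0.004, "wx": 0, "wy": 0, "wz": 0},
    {"x": -0.243, "y": 0.083, "z": 0.005, "wx": 0, "wy": 0, "wz": 0},
    {"x": -0.289, "y": 0.134, "z": 0.005, "wx": 0, "wy": 0, "wz": 0},
    {"x": -0.323, "y": 0.193, "z": 0.005, "wx": 0, "wy": 0, "wz": 0},
    {"x": -0.344, "y": 0.257, "z": 0.005, "wx": 0, "wy": 0, "wz": 0},
    {"x": -0.351, "y": 0.325, "z": 0.005, "wx": 0, "wy": 0, "wz": 0},
    {"x": -0.349, "y": 0.36, "z": 0.005, "wx": 0, "wy": 0, "wz": 0},
    {"x": -0.348, "y": 0.365, "z": 0.005, "wx": 0, "wy": 0, "wz": 0},
    {"x": -0.348, "y": 0.365, "z": 0.005, "wx": 0, "wy": 0, "wz": 0},
    {"x": -0.348, "y": 0.365, "z": 0.005, "wx": 0, "wy": 0, "wz": 0}
  ]
}}

```text
t: 13.57
eef_pos: [0.4606, -0.2555, 0.1308]
tool_rot: [0.0, 0.999, 0.048, -0.004]
contact_force: [0.1, -2.2, 7.7]
gripper_width: 0.224
```

Run:
```python
from h import *
ck()
```

```text
13.5667 [ 0.1 -2.2  7.7] [-0.49  0.13 -0.03] [ 0.4606 -0.2555  0.1308] 0.224
r 0.0657 phi -172.20879596511995
```

Emit:
{"api": "jog_arm", "payload": {
  "plan": [
    {"x": 0, "y": 0, "z": 0, "wx": 0, "wy": 0, "wz": 0},
    {"x": 0, "y": 0, "z": 0, "wx": 0, "wy": 0, "wz": 0},
    {"x": 0, "y": 0, "z": 0, "wx": 0, "wy": 0, "wz": 0},
    {"x": 0, "y": 0, "z": 0, "wx": 0, "wy": 0, "wz": 0},
    {"x": 0, "y": 0, "z": -0.2, "wx": 0, "wy": 0, "wz": 0},
    {"x": 0, "y": 0, "z": -0.4, "wx": 0, "wy": 0, "wz": 0},
    {"x": 0, "y": 0, "z": -0.6, "wx": 0, "wy": 0, "wz": 0},
    {"x": 0, "y": -0.2, "z": -0.8, "wx": 0, "wy": 0, "wz": 0},
    {"x": 0, "y": -0.4, "z": -0.9, "wx": 0, "wy": 0, "wz": 0},
    {"x": 0, "y": -0.6, "z": -0.9, "wx": 0, "wy": 0, "wz": 0},
    {"x": 0, "y": -0.75, "z": -0.9, "wx": 0, "wy": 0, "wz": 0},
    {"x": 0, "y": -0.75, "z": -0.9, "wx": 0, "wy": 0, "wz": 0}
  ],
  "hand": 0.2
}}

```text
t: 14.57
eef_pos: [0.4473, -0.0979, 0.3118]
tool_rot: [-0.001, 0.999, 0.053, -0.003]
contact_force: [-0.4, 0.5, -0.7]
gripper_width: 0.605
```

Run:
```python
from h import *
ck(); wl(save="pics/w6.png"); print(rel([.5,.26,.28],np.deg2rad(-90)))
```

```text
14.5667 [-0.4  0.5 -0.7] [-0.    0.03  0.04] [ 0.4473 -0.0979  0.3118] 0.605
r 0.1619 phi 112.86719728619379
wheel_axis [([405.8, 129.1], 0.88, [0.5239, -0.243, 0.062])]
handle_hinge [([417.1, 183.4], 0.77, [0.4628, -0.2558, 0.096])]
grip_mid [([435.1, 194.0], 0.92, [0.453, -0.2831, 0.096]), ([281.9, 123.6], 0.57, [0.5103, -0.0892, 0.096])]
cup_red [([286.2, 146.7], 0.82, [0.4793, -0.0976, 0.034])]
cup_yellow [([228.5, 148.1], 0.82, [0.4702, -0.0231, 0.034]), ([33.5, 101.4], 0.35, [0.5299, 0.3086, 0.034])]
cup_blue [([167.6, 149.1], 0.8, [0.4626, 0.0611, 0.034]), ([12.2, 30.4], 0.34, [0.657, 0.3808, 0.034])]
fixture [([284.3, 124.4], 0.62, [0.5067, -0.0922, 0.0])]
cone_yellow [([66.4, 47.0], 0.57, [0.6186, 0.272, 0.0])]
cone_blue [([44.0, 153.9], 0.86, [0.4394, 0.3138, 0.0]), ([32.0, 97.6], 0.79, [0.5374, 0.3453, 0.0])]
(array([ 0.4351, -1.8014,  0.1493]), array([0.0001, 0.0024, 0.03  ]))
```

View pics/w6.png

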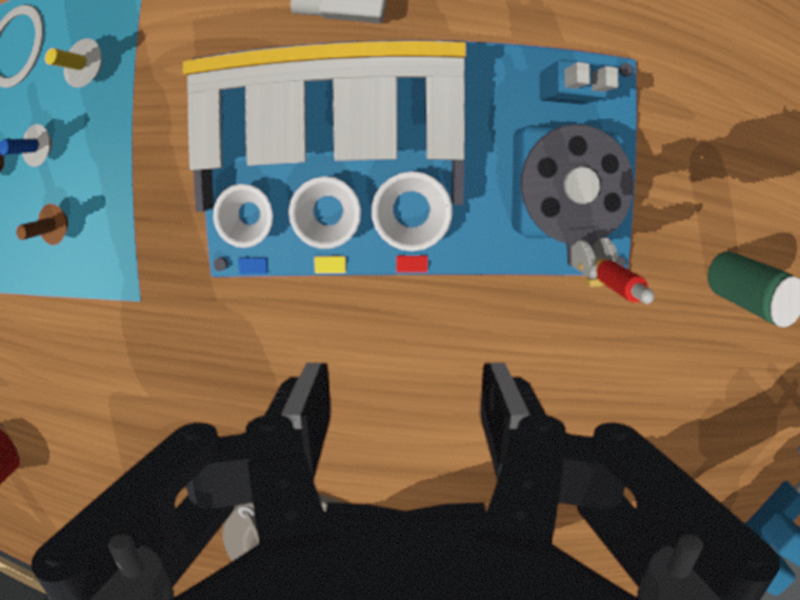

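Picture 10: keeper fully open, three empty cups at (243,215),(324,212),(411,210), handle upright at the wheel's -x side. Now rectify for precise cup centres.

```bash
cat >> h.py <<'E'
def rect(cam,im,z,c,half=.06,s=4000,K=None):
    """top view of plane z round c, s px/m; px (u,v)-> world c+((u,v)/s-half)"""
    K=K or cams.get_calibration(cam);E=np.array(K["extrinsics"]);n=int(2*half*s)
    g=np.arange(n)/s-half;X,Y=np.meshgrid(c[0]+g,c[1]+g)
    P=np.stack([X,Y,np.full_like(X,z)],-1)@E[:3,:3].T+E[:3,3]
    r=np.hypot(P[...,0],P[...,1]);f=(np.arctan2(r,P[...,2])/np.maximum(r,1e-9)) if cam=="wrist" else 1/P[...,2]
    return cv2.remap(im,(P[...,0]*f*K["fx"]+K["cx"]).astype(np.float32),(P[...,1]*f*K["fy"]+K["cy"]).astype(np.float32),cv2.INTER_CUBIC)
def circ(cam,im,z,c,rr,half=.06,K=None,sign=0,s=4000,span=.015):
    """best circle of radius in rr by mean radial gradient"""
    g=cv2.GaussianBlur(cv2.cvtColor(rect(cam,im,z,c,half,s,K),cv2.COLOR_RGB2GRAY).astype(np.float32),(0,0),4)
    gx,gy=cv2.Sobel(g,cv2.CV_32F,1,0),cv2.Sobel(g,cv2.CV_32F,0,1);t=np.linspace(0,2*np.pi,120,endpoint=False)
    best=(-1,)
    for r in rr:
        for dx in np.arange(-span,span+1e-9,.001):
            for dy in np.arange(-span,span+1e-9,.001):
                x=((half+dx+r*np.cos(t))*s).astype(int);y=((half+dy+r*np.sin(t))*s).astype(int)
                q=gx[y,x]*np.cos(t)+gy[y,x]*np.sin(t)
                q=np.mean(np.clip(sign*q,-5,30)) if sign else np.mean(np.minimum(abs(q),30))
                if q>best[0]: best=(q,round(c[0]+dx,4),round(c[1]+dy,4),r)
    return best
E
python3 - <<'E'
from h import *
im=cams.read_camera("wrist");K=cams.get_calibration("wrist")
out=[]
for n,c,r in (("red",(.478,-.099),.032),("yel",(.47,-.02),.029),("blue",(.462,.06),.026)):
    print(n,circ("wrist",im,.034,c,[r-.002,r-.001,r,r+.001,r+.002,r+.003],K=K,sign=-1),circ("wrist",im,.034,c,[r-.002,r-.001,r,r+.001],K=K,sign=1))
    out.append(rect("wrist",im,.034,c,s=2200,K=K))
cv2.imwrite("pics/r1.png",np.hstack(out)[...,::-1])
E
```

```text
red (np.float64(30.0), np.float64(0.478), np.float64(-0.099), 0.035) (np.float64(21.78095237167251), np.float64(0.478), np.float64(-0.099), 0.031)
yel (np.float64(29.96991297188351), np.float64(0.469), np.float64(-0.02), 0.032) (np.float64(21.778176015749846), np.float64(0.469), np.float64(-0.02), 0.028)
blue (np.float64(29.912137684420607), np.float64(0.46), np.float64(0.06), 0.028999999999999998) (np.float64(21.760005793266732), np.float64(0.46), np.float64(0.059), 0.024999999999999998)
```

Emit:
{"api": "jog_arm", "payload": {
  "plan": [
    {"x": 0.1, "y": -0.2, "z": 0, "wx": 0, "wy": 0, "wz": 0.03},
    {"x": 0.2, "y": -0.4, "z": 0, "wx": 0, "wy": 0, "wz": 0.03},
    {"x": 0.3, "y": -0.6, "z": 0, "wx": 0, "wy": 0, "wz": 0.03},
    {"x": 0.4, "y": -0.8, "z": 0, "wx": 0, "wy": 0, "wz": 0.03},
    {"x": 0.43, "y": -1.0, "z": 0, "wx": 0, "wy": 0, "wz": 0.03},
    {"x": 0.43, "y": -1.0, "z": 0, "wx": 0, "wy": 0, "wz": 0.03},
    {"x": 0.43, "y": -1.0, "z": 0, "wx": 0, "wy": 0, "wz": 0.03}
  ],
  "hand": 1
}}

```text
t: 15.7
eef_pos: [0.5141, 0.1052, 0.3098]
tool_rot: [-0.001, 1.0, 0.004, -0.004]
contact_force: [-0.1, 0.5, 0.0]
gripper_width: 0.997
```

Emit:
{"api": "jog_arm", "payload": {
  "plan": [
    {"x": 0, "y": -0.2, "z": 0, "wx": 0, "wy": 0, "wz": 0},
    {"x": 0, "y": -0.4, "z": 0, "wx": 0, "wy": 0, "wz": 0},
    {"x": 0, "y": -0.6, "z": 0, "wx": 0, "wy": 0, "wz": 0},
    {"x": 0, "y": -0.8, "z": 0, "wx": 0, "wy": 0, "wz": 0},
    {"x": 0, "y": -0.8, "z": 0, "wx": 0, "wy": 0, "wz": 0},
    {"x": 0, "y": -0.8, "z": 0, "wx": 0, "wy": 0, "wz": 0}
  ]
}}

```text
t: 16.2
eef_pos: [0.5124, 0.2665, 0.3096]
tool_rot: [-0.001, 1.0, 0.005, -0.004]
contact_force: [1.0, -1.1, -0.1]
gripper_width: 0.998
```

Run:
```python
from h import *
ck();im=cams.read_camera("wrist");K=cams.get_calibration("wrist");cv2.imwrite("pics/w7.png",im[...,::-1])
wl(["cone_yellow","cone_blue"])
for n,c,r in (("yel",(.62,.275),.028),("blue",(.5325,.345),.025)):
    print(n,circ("wrist",im,.020,c,[r-.001,r,r+.001],K=K,sign=-1))
```

```text
16.2 [ 1.  -1.1 -0.1] [-0.05 -0.09 -0.05] [0.5124 0.2665 0.3096] 0.998
r 0.5069 phi 85.76933980636254
cone_yellow [([274.3, 86.5], 0.81, [0.6245, 0.2778, 0.0])]
cone_blue [([227.0, 153.9], 0.79, [0.5308, 0.3439, 0.0]), ([246.7, 216.6], 0.65, [0.4385, 0.3177, 0.0]), ([163.4, 171.1], 0.57, [0.5075, 0.4412, 0.0])]
yel (np.float64(27.738774329396126), np.float64(0.623), np.float64(0.275), 0.028)
blue (np.float64(24.995952472593498), np.float64(0.5325), np.float64(0.344), 0.025)
```

View pics/w7.png

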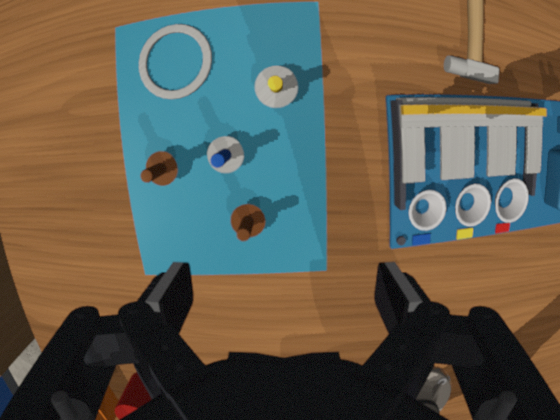

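Picture 11: yellow cone disc (275,87), blue (225,155), browns at (160,168) and (247,220); circle fits agree in radius. Yellow at (0.623,0.275), blue at (0.5325,0.344).

Run:
```python
from h import *
print(rel([.623,.275,.120],np.deg2rad(-90)),rel([.623,.275,.036],np.deg2rad(-90)))
```

```text
(array([ 0.554 , -0.0599,  0.945 ]), array([-0.0001,  0.0025,  0.0012])) (array([ 0.5573, -0.0598,  1.365 ]), array([-0.0001,  0.0025,  0.0012]))
```

Emit:
{"api": "jog_arm", "payload": {
  "plan": [
    {"x": 0.18, "y": -0.02, "z": 0.15, "wx": 0, "wy": 0.002, "wz": 0.001},
    {"x": 0.36, "y": -0.04, "z": 0.3, "wx": 0, "wy": 0.0025, "wz": 0.001},
    {"x": 0.554, "y": -0.06, "z": 0.5, "wx": 0, "wy": 0.0025, "wz": 0.001},
    {"x": 0.554, "y": -0.06, "z": 0.7, "wx": 0, "wy": 0.0025, "wz": 0.001},
    {"x": 0.554, "y": -0.06, "z": 0.9, "wx": 0, "wy": 0.0025, "wz": 0.001},
    {"x": 0.554, "y": -0.06, "z": 0.945, "wx": 0, "wy": 0.0025, "wz": 0.001},
    {"x": 0.554, "y": -0.06, "z": 0.945, "wx": 0, "wy": 0.0025, "wz": 0.001},
    {"x": 0.554, "y": -0.06, "z": 0.945, "wx": 0, "wy": 0.0025, "wz": 0.001}
  ]
}}

```text
t: 17.07
eef_pos: [0.6228, 0.2729, 0.1191]
tool_rot: [0.001, 1.0, -0.001, -0.001]
contact_force: [0.9, 0.6, 1.4]
gripper_width: 1.002
```

Run:
```python
from h import *
ck();im=cams.read_camera("wrist");K=cams.get_calibration("wrist")
print(circ("wrist",im,.020,(.623,.275),[.027,.028,.029],K=K,sign=-1),circ("wrist",im,.075,(.623,.275),[.008,.009,.01],K=K,half=.04))
print(rel([.623,.275,.036],np.deg2rad(-90)))
```

```text
17.0667 [0.9 0.6 1.4] [ 0.01 -0.04 -0.03] [0.6228 0.2729 0.1191] 1.002
r 0.5225 phi 73.55372917721148
(np.float64(26.282004160511573), np.float64(0.623), np.float64(0.28), 0.028) (np.float64(26.9725518100354), np.float64(0.623), np.float64(0.28), 0.008)
(array([-0.005 , -0.0038,  0.4269]), array([-0.0001, -0.0004, -0.0003]))
```

Emit:
{"api": "jog_arm", "payload": {
  "plan": [
    {"x": 0, "y": -0.032, "z": 0.1, "wx": 0, "wy": 0, "wz": 0},
    {"x": 0, "y": -0.032, "z": 0.25, "wx": 0, "wy": 0, "wz": 0},
    {"x": 0, "y": -0.032, "z": 0.38, "wx": 0, "wy": 0, "wz": 0},
    {"x": 0, "y": -0.032, "z": 0.415, "wx": 0, "wy": 0, "wz": 0},
    {"x": 0, "y": -0.032, "z": 0.415, "wx": 0, "wy": 0, "wz": 0},
    {"x": 0, "y": -0.032, "z": 0.415, "wx": 0, "wy": 0, "wz": 0}
  ]
}}

```text
t: 17.62
eef_pos: [0.6255, 0.2813, 0.0411]
tool_rot: [-0.001, 1.0, -0.001, 0.002]
contact_force: [-0.2, 0.5, 1.0]
gripper_width: 1.004
```

Emit:
{"api": "jog_arm", "payload": {
  "plan": [
    {"x": 0, "y": 0, "z": 0, "wx": 0, "wy": 0, "wz": 0},
    {"x": 0, "y": 0, "z": 0, "wx": 0, "wy": 0, "wz": 0},
    {"x": 0, "y": 0, "z": 0, "wx": 0, "wy": 0, "wz": 0},
    {"x": 0, "y": 0, "z": 0, "wx": 0, "wy": 0, "wz": 0},
    {"x": 0, "y": 0, "z": 0, "wx": 0, "wy": 0, "wz": 0},
    {"x": 0, "y": 0, "z": 0, "wx": 0, "wy": 0, "wz": 0},
    {"x": 0, "y": 0, "z": 0, "wx": 0, "wy": 0, "wz": 0},
    {"x": 0, "y": 0, "z": 0, "wx": 0, "wy": 0, "wz": 0},
    {"x": 0, "y": 0, "z": 0, "wx": 0, "wy": 0, "wz": 0},
    {"x": 0, "y": 0, "z": 0, "wx": 0, "wy": 0, "wz": 0}
  ],
  "hand": -1,
  "grip_force": 60
}}

```text
t: 18.45
eef_pos: [0.6256, 0.2811, 0.0414]
tool_rot: [-0.001, 1.0, -0.001, 0.002]
contact_force: [-0.5, -1.4, 6.1]
gripper_width: 0.194
```

Emit:
{"api": "jog_arm", "payload": {
  "plan": [
    {"x": 0, "y": 0, "z": -0.15, "wx": 0, "wy": 0, "wz": 0},
    {"x": 0, "y": 0, "z": -0.3, "wx": 0, "wy": 0, "wz": 0},
    {"x": 0, "y": 0, "z": -0.5, "wx": 0, "wy": 0, "wz": 0},
    {"x": 0, "y": 0, "z": -0.5, "wx": 0, "wy": 0, "wz": 0},
    {"x": 0, "y": 0, "z": -0.5, "wx": 0, "wy": 0, "wz": 0}
  ]
}}

```text
t: 18.87
eef_pos: [0.6264, 0.282, 0.1437]
tool_rot: [-0.002, 1.0, -0.001, 0.004]
contact_force: [-0.7, 0.5, -3.3]
gripper_width: 0.192
```

Run:
```python
from h import *
ck();im=cams.read_camera("wrist");K=cams.get_calibration("wrist");p=pose()[0]
print(circ("wrist",im,p[2]-.036+.02,p[:2],[.027,.028,.029],K=K,sign=-1))
print(rel([.469,-.020,.136],np.deg2rad(-84.5)))
```

```text
18.8667 [-0.7  0.5 -3.3] [-0.02  0.02  0.07] [0.6264 0.282  0.1437] 0.192
r 0.5321 phi 73.3555977496558
(np.float64(13.923582566685655), np.float64(0.6241), np.float64(0.2809), 0.028)
(array([-0.7783,  1.5057,  0.0205]), array([-0.0005, -0.0015, -0.031 ]))
```

Emit:
{"api": "jog_arm", "payload": {
  "plan": [
    {"x": -0.08, "y": 0.15, "z": 0, "wx": 0, "wy": 0, "wz": 0},
    {"x": -0.18, "y": 0.3, "z": 0, "wx": 0, "wy": 0, "wz": 0},
    {"x": -0.28, "y": 0.48, "z": 0, "wx": 0, "wy": 0, "wz": 0},
    {"x": -0.38, "y": 0.66, "z": 0, "wx": 0, "wy": 0, "wz": -0.01},
    {"x": -0.48, "y": 0.84, "z": 0, "wx": 0, "wy": 0, "wz": -0.02},
    {"x": -0.55, "y": 1.0, "z": 0, "wx": 0, "wy": 0, "wz": -0.03},
    {"x": -0.55, "y": 1.0, "z": 0, "wx": 0, "wy": 0, "wz": -0.03},
    {"x": -0.55, "y": 1.0, "z": 0, "wx": 0, "wy": 0, "wz": -0.03}
  ]
}}

```text
t: 19.58
eef_pos: [0.5127, 0.0778, 0.1385]
tool_rot: [0.0, 0.999, 0.044, 0.0]
contact_force: [0.3, 0.5, -2.4]
gripper_width: 0.197
```

Run:
```python
from h import *
ck();print(rel([.471,-.020,.12],np.deg2rad(-84.5)))
```

```text
19.5833 [ 0.3  0.5 -2.4] [ 0.09 -0.08 -0.03] [0.5127 0.0778 0.1385] 0.197
r 0.3183 phi 86.52396749213682
(array([-0.2509,  0.4687,  0.0925]), array([ 0.0001, -0.0002, -0.0025]))
```

Emit:
{"api": "jog_arm", "payload": {
  "plan": [
    {"x": -0.08, "y": 0.15, "z": 0, "wx": 0, "wy": 0, "wz": 0},
    {"x": -0.16, "y": 0.3, "z": 0, "wx": 0, "wy": 0, "wz": 0},
    {"x": -0.251, "y": 0.469, "z": 0.05, "wx": 0, "wy": 0, "wz": 0},
    {"x": -0.251, "y": 0.469, "z": 0.09, "wx": 0, "wy": 0, "wz": 0},
    {"x": -0.251, "y": 0.469, "z": 0.09, "wx": 0, "wy": 0, "wz": 0},
    {"x": -0.251, "y": 0.469, "z": 0.09, "wx": 0, "wy": 0, "wz": 0}
  ]
}}

```text
t: 20.08
eef_pos: [0.471, -0.0187, 0.1197]
tool_rot: [-0.001, 0.999, 0.045, -0.0]
contact_force: [-0.8, 0.4, -2.2]
gripper_width: 0.193
```

Run:
```python
from h import *
ck();print(rel([.471,-.020,.0594],np.deg2rad(-84.5)))
im=cams.read_camera("wrist");K=cams.get_calibration("wrist");p=pose()[0]
print(circ("wrist",im,p[2]-.0414+.02,(.469,-.02),[.028],K=K,sign=-1),circ("wrist",im,.034,(.46,.06),[.025],K=K,sign=1),circ("wrist",im,.034,(.478,-.099),[.031],K=K,sign=1))
```

```text
20.0833 [-0.8  0.4 -2.2] [-0.   -0.06 -0.05] [ 0.471  -0.0187  0.1197] 0.193
r 0.228 phi 97.97162481280967
(array([-0.0004,  0.0071,  0.3016]), array([-0.0004,  0.0002, -0.0021]))
(np.float64(14.009000503066265), np.float64(0.469), np.float64(-0.019), 0.028) (np.float64(22.5641622368484), np.float64(0.461), np.float64(0.06), 0.025) (np.float64(17.615812036053562), np.float64(0.479), np.float64(-0.099), 0.031)
```

Emit:
{"api": "jog_arm", "payload": {
  "plan": [
    {"x": 0.004, "y": 0.004, "z": 0.08, "wx": 0, "wy": 0, "wz": 0},
    {"x": 0.004, "y": 0.004, "z": 0.16, "wx": 0, "wy": 0, "wz": 0},
    {"x": 0.004, "y": 0.004, "z": 0.22, "wx": 0, "wy": 0, "wz": 0},
    {"x": 0.004, "y": 0.004, "z": 0.27, "wx": 0, "wy": 0, "wz": 0},
    {"x": 0.004, "y": 0.004, "z": 0.3, "wx": 0, "wy": 0, "wz": 0},
    {"x": 0.004, "y": 0.004, "z": 0.3, "wx": 0, "wy": 0, "wz": 0},
    {"x": 0.004, "y": 0.004, "z": 0.3, "wx": 0, "wy": 0, "wz": 0}
  ]
}}

```text
t: 20.72
eef_pos: [0.4731, -0.0179, 0.0604]
tool_rot: [-0.001, 0.999, 0.046, 0.0]
contact_force: [0.1, 0.4, -2.5]
gripper_width: 0.191
```

Emit:
{"api": "jog_arm", "payload": {
  "plan": [
    {"x": -0.005, "y": 0.006, "z": 0.012, "wx": 0, "wy": 0, "wz": 0},
    {"x": -0.005, "y": 0.006, "z": 0.012, "wx": 0, "wy": 0, "wz": 0},
    {"x": -0.005, "y": 0.006, "z": 0.012, "wx": 0, "wy": 0, "wz": 0}
  ]
}}

```text
t: 20.97
eef_pos: [0.4724, -0.0191, 0.0583]
tool_rot: [-0.001, 0.999, 0.046, 0.001]
contact_force: [-0.6, 0.4, -2.1]
gripper_width: 0.193
```

Emit:
{"api": "jog_arm", "payload": {
  "plan": [
    {"x": 0, "y": 0, "z": 0, "wx": 0, "wy": 0, "wz": 0},
    {"x": 0, "y": 0, "z": 0, "wx": 0, "wy": 0, "wz": 0},
    {"x": 0, "y": 0, "z": 0, "wx": 0, "wy": 0, "wz": 0},
    {"x": 0, "y": 0, "z": 0, "wx": 0, "wy": 0, "wz": 0},
    {"x": 0, "y": 0, "z": -0.1, "wx": 0, "wy": 0, "wz": 0},
    {"x": 0, "y": 0, "z": -0.3, "wx": 0, "wy": 0, "wz": 0},
    {"x": 0, "y": 0, "z": -0.5, "wx": 0, "wy": 0, "wz": 0},
    {"x": 0, "y": -0.2, "z": -0.7, "wx": 0, "wy": 0, "wz": 0},
    {"x": 0, "y": -0.3, "z": -0.7, "wx": 0, "wy": 0, "wz": 0},
    {"x": 0, "y": -0.3, "z": -0.7, "wx": 0, "wy": 0, "wz": 0}
  ],
  "hand": -0.1
}}

```text
t: 21.8
eef_pos: [0.4685, 0.0467, 0.2024]
tool_rot: [-0.002, 0.999, 0.049, 0.005]
contact_force: [-0.4, 0.9, 0.6]
gripper_width: 0.446
```

Run:
```python
from h import *
ck();im=cams.read_camera("wrist");K=cams.get_calibration("wrist");cv2.imwrite("pics/w8.png",im[...,::-1])
print(circ("wrist",im,.036,(.470,-.02),[.027,.028],K=K),circ("wrist",im,.091,(.470,-.02),[.008,.009,.01],K=K,half=.04),circ("wrist",im,.034,(.46,.06),[.025],K=K,sign=1))
c,d=[],[]
wl(["cone_yellow","cone_blue"])
print(rel([.53,.3442,.2],np.deg2rad(-90)))
```

```text
21.8 [-0.4  0.9  0.6] [0.07 0.05 0.05] [0.4685 0.0467 0.2024] 0.446
r 0.2924 phi 95.45047495632262
(np.float64(16.27114313957812), np.float64(0.475), np.float64(-0.025), 0.028) (np.float64(23.257068751582565), np.float64(0.48), np.float64(-0.012), 0.008) (np.float64(22.170338525656103), np.float64(0.46), np.float64(0.056), 0.025)
cone_yellow [([348.5, 193.6], 0.78, [0.466, -0.0278, 0.0])]
cone_blue [([68.0, 191.6], 0.85, [0.4376, 0.317, 0.0]), ([52.0, 119.7], 0.77, [0.5291, 0.3418, 0.0]), ([2.6, 134.4], 0.75, [0.5114, 0.4445, 0.0])]
(array([ 0.4558, -1.4882, -0.0091]), array([-0.0004, -0.0001,  0.0289]))
```

View pics/w8.png

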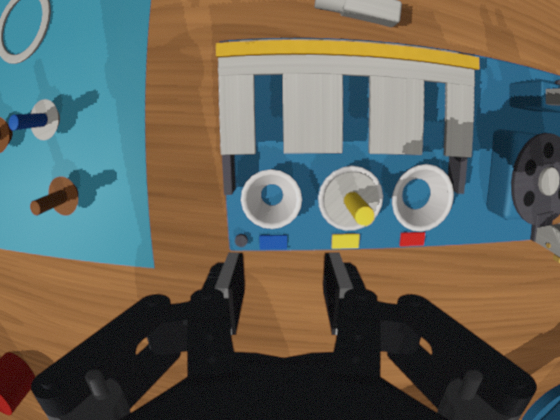

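Picture 12: yellow cone in its cup (350,198), stem tip (364,213). Check that it is upright by comparing with the projected positions.

Run:
```python
from h import *
ck();K=cams.get_calibration("wrist");im=cams.read_camera("wrist")
hsv=cv2.cvtColor(im,cv2.COLOR_RGB2HSV);m=cv2.inRange(hsv,(22,120,90),(35,255,255));m[:,:300]=0;m[:150]=0;m[232:]=0
v,u=np.nonzero(m);print("yellow px",u.min(),u.max(),v.min(),v.max(),len(u))
E=np.array(K["extrinsics"])
def pr(p):
    q=E[:3,:3]@np.array(p)+E[:3,3];r=np.hypot(q[0],q[1]);f=np.arctan2(r,q[2])/r;return (q[:2]*f*K["fx"]+[K["cx"],K["cy"]]).round(1)
n,lab,st,ce=cv2.connectedComponentsWithStats(m);i=1+np.argmax(st[1:,4]);v,u=np.nonzero(lab==i)
print("comp",st[i],ce[i]); d=np.c_[u,v]-ce[i];w=np.linalg.svd(d,full_matrices=False)[2][0];s=d@w;print("ends",ce[i]+w*s.min(),ce[i]+w*s.max())
print("upright pred: base",pr((.47,-.0195,.036)),"mid",pr((.47,-.0195,.0635)),"tip",pr((.47,-.0195,.091)))
print("blue cup",circ("wrist",im,.034,(.46,.06),[.025],K=K,sign=1),"red",circ("wrist",im,.034,(.478,-.099),[.031],K=K,sign=1))
print("yellow disc",circ("wrist",im,.036,(.47,-.02),[.028],K=K,sign=1,span=.01),circ("wrist",im,.036,(.47,-.02),[.031,.032],K=K,sign=-1,span=.01))
```

```text
22.0 [ 0.8 -0.2 -0. ] [-0.04  0.02 -0.04] [0.4662 0.0395 0.1977] 0.45
r 0.2858 phi 96.16246494827524
yellow px 331 367 188 231 641
comp [338 188  30  34 618] [352.31067961 205.07443366]
ends [341.16446721 189.87935655] [363.04143875 219.703144  ]
upright pred: base [344.3 194.8] mid [349.8 202.2] tip [356.2 211.1]
blue cup (np.float64(21.810515334359078), np.float64(0.461), np.float64(0.059), 0.025) red (np.float64(19.39794086797584), np.float64(0.478), np.float64(-0.099), 0.031)
yellow disc (np.float64(14.052878838136321), np.float64(0.471), np.float64(-0.019), 0.028) (np.float64(30.0), np.float64(0.47), np.float64(-0.02), 0.032)
```

Stem matches an upright, seated cone within ~1 px. Now blue.

Emit:
{"api": "jog_arm", "payload": {
  "plan": [
    {"x": 0.1, "y": -0.2, "z": 0, "wx": 0, "wy": 0, "wz": 0.02},
    {"x": 0.2, "y": -0.4, "z": 0, "wx": 0, "wy": 0, "wz": 0.03},
    {"x": 0.3, "y": -0.6, "z": 0, "wx": 0, "wy": 0, "wz": 0.03},
    {"x": 0.35, "y": -0.8, "z": 0, "wx": 0, "wy": 0, "wz": 0.03},
    {"x": 0.38, "y": -1.0, "z": 0, "wx": 0, "wy": 0, "wz": 0.03},
    {"x": 0.38, "y": -1.0, "z": 0, "wx": 0, "wy": 0, "wz": 0.03},
    {"x": 0.38, "y": -1.0, "z": 0, "wx": 0, "wy": 0, "wz": 0.03},
    {"x": 0.38, "y": -1.0, "z": 0, "wx": 0, "wy": 0, "wz": 0.03}
  ],
  "hand": 0.5
}}

```text
t: 22.72
eef_pos: [0.5236, 0.2441, 0.1965]
tool_rot: [0.0, 1.0, -0.002, -0.001]
contact_force: [0.0, -0.7, 0.3]
gripper_width: 0.75
```

Run:
```python
from h import *
ck();print(rel([.5325,.344,.12],np.deg2rad(-90)))
```

```text
22.7167 [ 0.  -0.7  0.3] [-0.06 -0.02 -0.  ] [0.5236 0.2441 0.1965] 0.75
r 0.4844 phi 84.5086423409748
(array([ 0.0434, -0.4995,  0.3822]), array([ 0.    ,  0.0008, -0.0013]))
```

Emit:
{"api": "jog_arm", "payload": {
  "plan": [
    {"x": 0.02, "y": -0.17, "z": 0, "wx": 0, "wy": 0, "wz": 0},
    {"x": 0.043, "y": -0.34, "z": 0.1, "wx": 0, "wy": 0, "wz": 0},
    {"x": 0.043, "y": -0.5, "z": 0.25, "wx": 0, "wy": 0, "wz": 0},
    {"x": 0.043, "y": -0.5, "z": 0.38, "wx": 0, "wy": 0, "wz": 0},
    {"x": 0.043, "y": -0.5, "z": 0.38, "wx": 0, "wy": 0, "wz": 0},
    {"x": 0.043, "y": -0.5, "z": 0.38, "wx": 0, "wy": 0, "wz": 0},
    {"x": 0.043, "y": -0.5, "z": 0.38, "wx": 0, "wy": 0, "wz": 0}
  ]
}}

```text
t: 23.3
eef_pos: [0.5339, 0.3416, 0.1212]
tool_rot: [0.001, 1.0, -0.004, -0.001]
contact_force: [-0.3, 0.3, 0.3]
gripper_width: 0.751
```

Run:
```python
from h import *
ck();K=cams.get_calibration("wrist");im=cams.read_camera("wrist")
a=circ("wrist",im,.020,(.5325,.344),[.024,.025,.026],K=K,sign=-1);print(a)
print(rel([a[1],a[2],.040],np.deg2rad(-90)));wl(["cone_blue"])
```

```text
23.3 [-0.3  0.3  0.3] [-0.02 -0.08  0.01] [0.5339 0.3416 0.1212] 0.751
r 0.582 phi 83.47282110850284
(np.float64(24.206568540261994), np.float64(0.5315), np.float64(0.346), 0.025)
(array([-0.0135, -0.0187,  0.4098]), array([ 0.    ,  0.0001, -0.0023]))
cone_blue [([310.4, 299.2], 0.87, [0.4401, 0.3172, 0.0]), ([280.5, 206.2], 0.82, [0.5322, 0.3447, 0.0])]
```

Emit:
{"api": "jog_arm", "payload": {
  "plan": [
    {"x": -0.013, "y": -0.019, "z": 0.1, "wx": 0, "wy": 0, "wz": 0},
    {"x": -0.013, "y": -0.019, "z": 0.25, "wx": 0, "wy": 0, "wz": 0},
    {"x": -0.013, "y": -0.019, "z": 0.38, "wx": 0, "wy": 0, "wz": 0},
    {"x": -0.013, "y": -0.019, "z": 0.41, "wx": 0, "wy": 0, "wz": 0},
    {"x": -0.013, "y": -0.019, "z": 0.41, "wx": 0, "wy": 0, "wz": 0},
    {"x": -0.013, "y": -0.019, "z": 0.41, "wx": 0, "wy": 0, "wz": 0}
  ]
}}

```text
t: 23.95
eef_pos: [0.5323, 0.3472, 0.0418]
tool_rot: [-0.001, 1.0, -0.004, 0.001]
contact_force: [-0.1, 0.4, 0.2]
gripper_width: 0.756
```

Emit:
{"api": "jog_arm", "payload": {
  "plan": [
    {"x": 0, "y": 0, "z": 0, "wx": 0, "wy": 0, "wz": 0},
    {"x": 0, "y": 0, "z": 0, "wx": 0, "wy": 0, "wz": 0},
    {"x": 0, "y": 0, "z": 0, "wx": 0, "wy": 0, "wz": 0},
    {"x": 0, "y": 0, "z": 0, "wx": 0, "wy": 0, "wz": 0},
    {"x": 0, "y": 0, "z": 0, "wx": 0, "wy": 0, "wz": 0},
    {"x": 0, "y": 0, "z": 0, "wx": 0, "wy": 0, "wz": 0},
    {"x": 0, "y": 0, "z": 0, "wx": 0, "wy": 0, "wz": 0},
    {"x": 0, "y": 0, "z": 0, "wx": 0, "wy": 0, "wz": 0},
    {"x": 0, "y": 0, "z": 0, "wx": 0, "wy": 0, "wz": 0},
    {"x": 0, "y": 0, "z": 0, "wx": 0, "wy": 0, "wz": 0}
  ],
  "hand": -1
}}

```text
t: 24.78
eef_pos: [0.533, 0.3475, 0.043]
tool_rot: [-0.001, 1.0, -0.004, 0.002]
contact_force: [-0.5, -2.2, 6.5]
gripper_width: 0.192
```

Emit:
{"api": "jog_arm", "payload": {
  "plan": [
    {"x": 0, "y": 0, "z": -0.15, "wx": 0, "wy": 0, "wz": 0},
    {"x": 0, "y": 0, "z": -0.3, "wx": 0, "wy": 0, "wz": 0},
    {"x": 0, "y": 0, "z": -0.5, "wx": 0, "wy": 0, "wz": 0},
    {"x": 0, "y": 0, "z": -0.5, "wx": 0, "wy": 0, "wz": 0},
    {"x": 0, "y": 0, "z": -0.5, "wx": 0, "wy": 0, "wz": 0}
  ]
}}

```text
t: 25.2
eef_pos: [0.5338, 0.3484, 0.1456]
tool_rot: [-0.002, 1.0, -0.004, 0.004]
contact_force: [-0.3, -0.2, -2.4]
gripper_width: 0.191
```

Run:
```python
from h import *
ck();print(rel([.461,.0595,.12],np.deg2rad(-84.5)))
```

```text
25.2 [-0.3 -0.2 -2.4] [-0.   -0.04  0.02] [0.5338 0.3484 0.1456] 0.191
r 0.5888 phi 83.49330698450115
(array([-0.3542,  1.4477,  0.1181]), array([-0.0015, -0.0024, -0.0329]))
```

Emit:
{"api": "jog_arm", "payload": {
  "plan": [
    {"x": 0, "y": 0.15, "z": 0, "wx": 0, "wy": 0, "wz": 0},
    {"x": 0, "y": 0.3, "z": 0, "wx": 0, "wy": 0, "wz": 0},
    {"x": -0.05, "y": 0.48, "z": 0, "wx": 0, "wy": 0, "wz": 0},
    {"x": -0.1, "y": 0.66, "z": 0, "wx": 0, "wy": 0, "wz": -0.01},
    {"x": -0.18, "y": 0.84, "z": 0, "wx": 0, "wy": -0.002, "wz": -0.02},
    {"x": -0.25, "y": 1.0, "z": 0, "wx": -0.001, "wy": -0.002, "wz": -0.033},
    {"x": -0.25, "y": 1.0, "z": 0, "wx": -0.001, "wy": -0.002, "wz": -0.033},
    {"x": -0.25, "y": 1.0, "z": 0, "wx": -0.001, "wy": -0.002, "wz": -0.033}
  ]
}}

```text
t: 25.87
eef_pos: [0.4807, 0.1456, 0.1427]
tool_rot: [0.0, 0.999, 0.046, -0.001]
contact_force: [0.9, 0.6, -2.4]
gripper_width: 0.193
```

Run:
```python
from h import *
ck();print(rel([.462,.0595,.12],np.deg2rad(-84.5)))
```

```text
25.8667 [ 0.9  0.6 -2.4] [ 0.06 -0.04 -0.03] [0.4807 0.1456 0.1427] 0.193
r 0.3884 phi 90.86850951052833
(array([-0.1328,  0.4201,  0.1139]), array([ 0.0002,  0.0007, -0.0012]))
```

Emit:
{"api": "jog_arm", "payload": {
  "plan": [
    {"x": -0.04, "y": 0.14, "z": 0, "wx": 0, "wy": 0, "wz": 0},
    {"x": -0.09, "y": 0.28, "z": 0, "wx": 0, "wy": 0, "wz": 0},
    {"x": -0.133, "y": 0.42, "z": 0.05, "wx": 0, "wy": 0, "wz": 0},
    {"x": -0.133, "y": 0.42, "z": 0.11, "wx": 0, "wy": 0, "wz": 0},
    {"x": -0.133, "y": 0.42, "z": 0.11, "wx": 0, "wy": 0, "wz": 0},
    {"x": -0.133, "y": 0.42, "z": 0.11, "wx": 0, "wy": 0, "wz": 0},
    {"x": -0.133, "y": 0.42, "z": 0.11, "wx": 0, "wy": 0, "wz": 0}
  ]
}}

```text
t: 26.45
eef_pos: [0.4625, 0.0615, 0.121]
tool_rot: [-0.0, 0.999, 0.047, -0.001]
contact_force: [0.5, -0.1, -2.8]
gripper_width: 0.187
```

Run:
```python
from h import *
ck();p=pose()[0];K=cams.get_calibration("wrist");im=cams.read_camera("wrist")
a=circ("wrist",im,p[2]-.043+.02,(.46,.06),[.025],K=K,sign=-1,span=.008);print(a)
t=p+np.array([.461-a[1],.0595-a[2],.062-p[2]]);print(t,rel(t,np.deg2rad(-84.5)))
```

```text
26.45 [ 0.5 -0.1 -2.8] [-0.06  0.   -0.04] [0.4625 0.0615 0.121 ] 0.187
r 0.3081 phi 96.00029214906967
(np.float64(11.407177415212777), np.float64(0.462), np.float64(0.06), 0.025)
[0.46154792 0.06099919 0.062     ] (array([-0.0054,  0.002 ,  0.2961]), array([-0.0001,  0.0003, -0.0003]))
```

Emit:
{"api": "jog_arm", "payload": {
  "plan": [
    {"x": -0.005, "y": 0.002, "z": 0.08, "wx": 0, "wy": 0, "wz": 0},
    {"x": -0.005, "y": 0.002, "z": 0.16, "wx": 0, "wy": 0, "wz": 0},
    {"x": -0.005, "y": 0.002, "z": 0.22, "wx": 0, "wy": 0, "wz": 0},
    {"x": -0.007, "y": 0.003, "z": 0.27, "wx": 0, "wy": 0, "wz": 0},
    {"x": -0.007, "y": 0.003, "z": 0.3, "wx": 0, "wy": 0, "wz": 0},
    {"x": -0.007, "y": 0.003, "z": 0.305, "wx": 0, "wy": 0, "wz": 0},
    {"x": -0.007, "y": 0.003, "z": 0.305, "wx": 0, "wy": 0, "wz": 0},
    {"x": -0.007, "y": 0.003, "z": 0.305, "wx": 0, "wy": 0, "wz": 0}
  ]
}}

```text
t: 27.17
eef_pos: [0.4616, 0.061, 0.0606]
tool_rot: [-0.0, 0.999, 0.047, -0.0]
contact_force: [0.9, -0.6, -1.8]
gripper_width: 0.185
```

Emit:
{"api": "jog_arm", "payload": {
  "plan": [
    {"x": 0, "y": 0, "z": 0, "wx": 0, "wy": 0, "wz": 0},
    {"x": 0, "y": 0, "z": 0, "wx": 0, "wy": 0, "wz": 0},
    {"x": 0, "y": 0, "z": 0, "wx": 0, "wy": 0, "wz": 0},
    {"x": 0, "y": 0, "z": 0, "wx": 0, "wy": 0, "wz": 0},
    {"x": 0, "y": 0, "z": -0.1, "wx": 0, "wy": 0, "wz": 0},
    {"x": 0, "y": 0, "z": -0.3, "wx": 0, "wy": 0, "wz": 0},
    {"x": -0.1, "y": 0, "z": -0.5, "wx": 0, "wy": 0, "wz": 0},
    {"x": -0.1, "y": 0.2, "z": -0.65, "wx": 0, "wy": 0, "wz": 0},
    {"x": -0.1, "y": 0.2, "z": -0.65, "wx": 0, "wy": 0, "wz": 0},
    {"x": -0.1, "y": 0.2, "z": -0.65, "wx": 0, "wy": 0, "wz": 0},
    {"x": -0.1, "y": 0.2, "z": -0.65, "wx": 0, "wy": 0, "wz": 0},
    {"x": -0.1, "y": 0.2, "z": -0.65, "wx": 0, "wy": 0, "wz": 0}
  ],
  "hand": -0.1
}}

```text
t: 28.17
eef_pos: [0.4448, 0.02, 0.1897]
tool_rot: [-0.001, 0.999, 0.048, -0.001]
contact_force: [0.4, 1.0, -0.9]
gripper_width: 0.449
```

```bash
cat >> h.py <<'E'
def pr(p,K):
    E=np.array(K["extrinsics"]);q=E[:3,:3]@np.array(p)+E[:3,3];r=np.hypot(q[0],q[1]);f=np.arctan2(r,q[2])/r;return q[:2]*f*K["fx"]+[K["cx"],K["cy"]]
def stem(im,K,col,c,top=.091):
    """observed against upright-predicted stem px; c=cup xy"""
    hsv=cv2.cvtColor(im,cv2.COLOR_RGB2HSV)
    m=cv2.inRange(hsv,*{"y":((22,120,90),(35,255,255)),"b":((108,150,60),(125,255,255))}[col])
    a,b=pr((*c,.036),K),pr((*c,top),K);w=np.zeros_like(m);cv2.line(w,tuple(map(int,a)),tuple(map(int,b)),255,44);m&=w
    n,lab,st,ce=cv2.connectedComponentsWithStats(m);i=1+np.argmax(st[1:,4]);v,u=np.nonzero(lab==i)
    d=np.c_[u,v]-ce[i];e=np.linalg.svd(d,full_matrices=False)[2][0];e*=np.sign(e@(b-a));s=d@e;g=(b-a)/np.linalg.norm(b-a)
    print(col,"pred base/tip",a.round(1),b.round(1),"dir",g.round(2),"obs centroid",ce[i].round(1),"dir",e.round(2),"ends",(ce[i]+e*s.min()).round(1),(ce[i]+e*s.max()).round(1))
E
python3 - <<'E'
from h import *
ck();K=cams.get_calibration("wrist");im=cams.read_camera("wrist");cv2.imwrite("pics/w9.png",im[...,::-1])
stem(im,K,"y",(.47,-.0195));stem(im,K,"b",(.461,.0595))
for c,r in (((.47,-.02),.032),((.461,.0595),.029)): print(circ("wrist",im,.034,c,[r],K=K,sign=-1,span=.008),circ("wrist",im,.036,c,[r-.004],K=K,sign=1,span=.006))
E
```

```text
28.1667 [ 0.4  1.  -0.9] [-0.05  0.02  0.04] [0.4448 0.02   0.1897] 0.449
r 0.2722 phi 101.41840045979414
y pred base/tip [328.6 172.5] [338.1 185.2] dir [0.6 0.8] obs centroid [335.8 181.4] dir [0.61 0.79] ends [324.9 167.3] [346.1 194.7]
b pred base/tip [242.8 173.8] [234.  186.8] dir [-0.56  0.83] obs centroid [238.8 182.2] dir [-0.52  0.85] ends [247.5 168.1] [231. 195.]
(np.float64(29.62238112636162), np.float64(0.469), np.float64(-0.02), 0.032) (np.float64(11.686733296639746), np.float64(0.471), np.float64(-0.019), 0.028)
(np.float64(29.27246128420386), np.float64(0.461), np.float64(0.0595), 0.029) (np.float64(17.25641713294914), np.float64(0.462), np.float64(0.0595), 0.025)
```

View pics/w9.png

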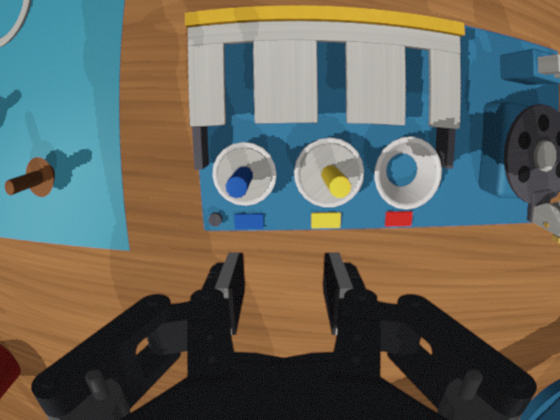

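Picture 13: both cones seated, upright within ~1 px/1 mm; red cup empty. Now rock yellow (towards -y).

Run:
```python
from h import *
print(rel([.471,-.0195,.075],np.deg2rad(-84.5)))
```

```text
(array([0.1129, 0.2111, 0.572 ]), array([-0.0005,  0.0008,  0.0002]))
```

Emit:
{"api": "jog_arm", "payload": {
  "plan": [
    {"x": 0.06, "y": 0.1, "z": 0, "wx": 0, "wy": 0, "wz": 0},
    {"x": 0.113, "y": 0.211, "z": 0.1, "wx": 0, "wy": 0, "wz": 0},
    {"x": 0.113, "y": 0.211, "z": 0.25, "wx": 0, "wy": 0, "wz": 0},
    {"x": 0.113, "y": 0.211, "z": 0.4, "wx": 0, "wy": 0, "wz": 0},
    {"x": 0.113, "y": 0.211, "z": 0.52, "wx": 0, "wy": 0, "wz": 0},
    {"x": 0.113, "y": 0.211, "z": 0.572, "wx": 0, "wy": 0, "wz": 0},
    {"x": 0.113, "y": 0.211, "z": 0.572, "wx": 0, "wy": 0, "wz": 0},
    {"x": 0.113, "y": 0.211, "z": 0.572, "wx": 0, "wy": 0, "wz": 0},
    {"x": 0.113, "y": 0.211, "z": 0.572, "wx": 0, "wy": 0, "wz": 0}
  ]
}}

```text
t: 28.97
eef_pos: [0.4719, -0.0188, 0.076]
tool_rot: [-0.001, 0.999, 0.049, -0.0]
contact_force: [0.4, 0.1, 0.0]
gripper_width: 0.448
```

Emit:
{"api": "jog_arm", "payload": {
  "plan": [
    {"x": 0, "y": 0.025, "z": 0, "wx": 0, "wy": 0, "wz": 0},
    {"x": 0, "y": 0.05, "z": 0, "wx": 0, "wy": 0, "wz": 0},
    {"x": 0, "y": 0.06, "z": 0, "wx": 0, "wy": 0, "wz": 0},
    {"x": 0, "y": 0.07, "z": 0, "wx": 0, "wy": 0, "wz": 0},
    {"x": 0, "y": 0.08, "z": 0, "wx": 0, "wy": 0, "wz": 0},
    {"x": 0, "y": 0.088, "z": 0, "wx": 0, "wy": 0, "wz": 0},
    {"x": 0, "y": 0.088, "z": 0, "wx": 0, "wy": 0, "wz": 0},
    {"x": 0, "y": 0.088, "z": 0, "wx": 0, "wy": 0, "wz": 0}
  ]
}}

```text
t: 29.63
eef_pos: [0.4738, -0.0359, 0.0761]
tool_rot: [-0.001, 0.999, 0.049, -0.0]
contact_force: [-0.4, 2.6, 1.2]
gripper_width: 0.449
```

Run:
```python
from h import *
ck();K=cams.get_calibration("wrist");im=cams.read_camera("wrist")
stem(im,K,"y",(.47,-.0195));stem(im,K,"b",(.461,.0595))
for a in (0,8,10,12,15):
    s=np.deg2rad(a);piv=np.array([.0,-.028,.034]);
    # rotate tip about -y rim
    q=np.array([0,0,.091])-piv;r=R.from_rotvec([s,0,0]).apply(q)+piv;print(a,r.round(4),pr(r+[.47,-.0195,0],K).round(1))
cv2.imwrite("pics/rk.png",cv2.resize(im[120:330,150:430,::-1],(800,600)))
```

```text
29.6333 [-0.4  2.6  1.2] [ 0.56 -0.07 -0.01] [ 0.4738 -0.0359  0.0761] 0.449
r 0.2106 phi 98.32470956524057
y pred base/tip [255.7 243.6] [245.9 289.8] dir [-0.21  0.98] obs centroid [257.6 269.8] dir [-0.12  0.99] ends [262.  233.9] [252.7 309.3]
b pred base/tip [135.9 242.8] [ 94.5 282.8] dir [-0.72  0.69] obs centroid [115.6 265.4] dir [-0.7   0.72] ends [143.2 237.1] [ 91.3 290.4]
0 [0.    0.    0.091] [245.9 289.8]
8 [ 0.     -0.0082  0.0943] [263.5 295.4]
10 [ 0.     -0.0103  0.095 ] [268.2 296.7]
12 [ 0.     -0.0125  0.0956] [273.  297.8]
15 [ 0.     -0.0157  0.0963] [280.4 299.3]
```

View pics/rk.png

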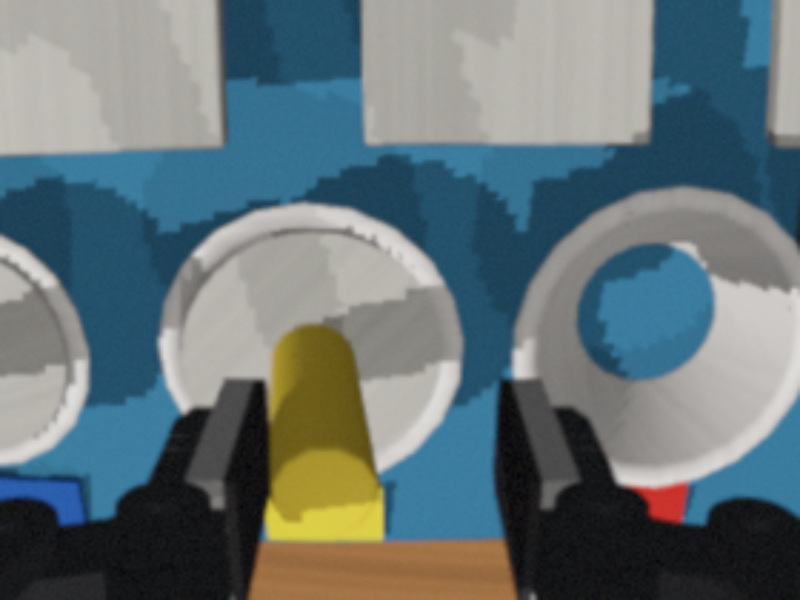

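Picture 14: yellow stem leaning to the right, tip ~(263,292) px → ~7–8°. Push ~4 mm further.

Emit:
{"api": "jog_arm", "payload": {
  "plan": [
    {"x": 0, "y": 0.01, "z": 0, "wx": 0, "wy": 0, "wz": 0},
    {"x": 0, "y": 0.02, "z": 0, "wx": 0, "wy": 0, "wz": 0},
    {"x": 0, "y": 0.022, "z": 0, "wx": 0, "wy": 0, "wz": 0},
    {"x": 0, "y": 0.022, "z": 0, "wx": 0, "wy": 0, "wz": 0},
    {"x": 0, "y": 0.022, "z": 0, "wx": 0, "wy": 0, "wz": 0}
  ]
}}

```text
t: 30.1
eef_pos: [0.4744, -0.04, 0.0762]
tool_rot: [-0.001, 0.999, 0.049, -0.0]
contact_force: [-0.2, 3.8, 4.0]
gripper_width: 0.447
```

Run:
```python
from h import *
ck();K=cams.get_calibration("wrist");im=cams.read_camera("wrist")
stem(im,K,"y",(.47,-.0195))
for a in (0,8,10,12,15):
    s=np.deg2rad(a);piv=np.array([.0,-.028,.034])
    f=lambda v:R.from_rotvec([s,0,0]).apply(np.array(v)-piv)+piv+[.47,-.0195,0]
    A,B=pr(f([0,0,.036]),K),pr(f([0,0,.091]),K);print(a,A.round(1),B.round(1),((B-A)/np.linalg.norm(B-A)).round(3))
```

```text
30.1 [-0.2  3.8  4. ] [ 0.96  0.04 -0.02] [ 0.4744 -0.04    0.0762] 0.447
r 0.2065 phi 98.44761338748911
y pred base/tip [249.  243.7] [236.9 289.8] dir [-0.25  0.97] obs centroid [253.2 266.7] dir [-0.1  1. ] ends [256.3 234.9] [249.2 308.8]
0 [249.  243.7] [236.9 289.8] [-0.253  0.967]
8 [249.3 246.3] [254.3 295.5] [0.101 0.995]
10 [249.5 247. ] [258.9 296.8] [0.186 0.983]
12 [249.7 247.6] [263.6 297.9] [0.267 0.964]
15 [250.3 248.6] [270.9 299.5] [0.377 0.926]
```

```bash
cat >> h.py <<'E'
def lean(im,K,col,c,rad,sy,rows):
    m=cv2.inRange(cv2.cvtColor(im,cv2.COLOR_RGB2HSV),*{"y":((20,110,60),(35,255,255)),"b":((108,150,40),(125,255,255))}[col])
    for r in rows:
        x=np.nonzero(m[r])[0];x=x[abs(x-pr((*c,.06),K)[0])<45]
        o=[]
        for a in (0,7,10,13,16):
            piv=np.array([0,sy*rad,.034]);f=lambda v:R.from_rotvec([-sy*np.deg2rad(a),0,0]).apply(np.array(v)-piv)+piv+[c[0],c[1],0]
            P=np.array([pr(f([0,0,z]),K) for z in np.linspace(.036,.091,30)]);o.append(round(float(np.interp(r,P[:,1],P[:,0])),1))
        print(r,"obs",x.min() if len(x) else None,x.max() if len(x) else None,np.mean(x) if len(x) else None,"pred 0,7,10,13,16deg",o)
E
python3 - <<'E'
from h import *
K=cams.get_calibration("wrist");im=cams.read_camera("wrist");lean(im,K,"y",(.47,-.0195),.028,-1,range(248,286,6))
E
```

```text
248 obs 239 268 253.5 pred 0,7,10,13,16deg [247.9, 249.3, 249.7, 249.9, 250.5]
254 obs 242 270 256.0 pred 0,7,10,13,16deg [246.3, 249.6, 250.8, 251.8, 252.7]
260 obs 243 272 257.5 pred 0,7,10,13,16deg [244.7, 249.9, 251.9, 253.7, 255.3]
266 obs 243 275 259.0 pred 0,7,10,13,16deg [243.1, 250.3, 253.0, 255.6, 258.0]
272 obs 244 277 260.5 pred 0,7,10,13,16deg [241.6, 250.6, 254.1, 257.5, 260.7]
278 obs 244 279 261.5 pred 0,7,10,13,16deg [240.0, 251.0, 255.3, 259.4, 263.4]
284 obs 244 282 263.0 pred 0,7,10,13,16deg [238.4, 251.3, 256.4, 261.4, 266.1]
```

Lean ≈ 12° by image slope and by contact geometry. Let it drop back and go to blue.

Emit:
{"api": "jog_arm", "payload": {
  "plan": [
    {"x": 0, "y": -0.02, "z": 0, "wx": 0, "wy": 0, "wz": 0},
    {"x": 0, "y": -0.04, "z": 0, "wx": 0, "wy": 0, "wz": 0},
    {"x": 0, "y": -0.06, "z": 0, "wx": 0, "wy": 0, "wz": 0},
    {"x": -0.01, "y": -0.085, "z": 0, "wx": 0, "wy": 0, "wz": 0},
    {"x": -0.013, "y": -0.104, "z": 0, "wx": 0, "wy": 0, "wz": 0},
    {"x": -0.013, "y": -0.104, "z": 0, "wx": 0, "wy": 0, "wz": 0},
    {"x": -0.013, "y": -0.104, "z": -0.1, "wx": 0, "wy": 0, "wz": 0},
    {"x": -0.013, "y": -0.104, "z": -0.25, "wx": 0, "wy": 0, "wz": 0},
    {"x": -0.1, "y": -0.3, "z": -0.5, "wx": 0, "wy": 0, "wz": 0},
    {"x": -0.1, "y": -0.3, "z": -0.5, "wx": 0, "wy": 0, "wz": 0},
    {"x": -0.1, "y": -0.3, "z": -0.5, "wx": 0, "wy": 0, "wz": 0},
    {"x": -0.1, "y": -0.3, "z": -0.5, "wx": 0, "wy": 0, "wz": 0}
  ]
}}

```text
t: 31.2
eef_pos: [0.4491, 0.0177, 0.1771]
tool_rot: [-0.0, 0.999, 0.05, 0.001]
contact_force: [1.3, 0.9, -1.0]
gripper_width: 0.45
```

Run:
```python
from h import *
ck();K=cams.get_calibration("wrist");im=cams.read_camera("wrist")
stem(im,K,"y",(.47,-.0195));stem(im,K,"b",(.461,.0595))
print(circ("wrist",im,.036,(.47,-.0195),[.028],K=K,sign=1,span=.006));print(rel([.462,.0595,.075],np.deg2rad(-84.5)))
```

```text
31.2 [ 1.3  0.9 -1. ] [-0.09 -0.04 -0.03] [0.4491 0.0177 0.1771] 0.45
r 0.2688 phi 100.6902130327757
y pred base/tip [327.3 180.1] [336.9 194.9] dir [0.55 0.84] obs centroid [337.5 189.6] dir [0.71 0.7 ] ends [322.9 175.1] [351. 203.]
b pred base/tip [238.2 181.3] [228.  196.3] dir [-0.56  0.83] obs centroid [233.4 190.7] dir [-0.52  0.86] ends [243. 175.] [225.  204.6]
(np.float64(16.613508651973042), np.float64(0.47), np.float64(-0.0185), 0.028)
(array([ 0.0876, -0.2051,  0.5056]), array([-0.0004, -0.    ,  0.0006]))
```

Run:
```python
from h import *
K=cams.get_calibration("wrist");im=cams.read_camera("wrist");stem(im,K,"y",(.47,-.0195))
a=cv2.resize(im[130:240,190:430,::-1],(720,330),interpolation=cv2.INTER_CUBIC);s=cams.read_camera("side");b=cv2.resize(s[160:250,180:420,::-1],(720,270),interpolation=cv2.INTER_CUBIC)
cv2.imwrite("pics/y1.png",np.vstack([a,b]))
```

```text
y pred base/tip [326.6 179.3] [336.1 194.1] dir [0.54 0.84] obs centroid [336.8 188.8] dir [0.71 0.7 ] ends [322.4 174.6] [350.7 202.3]
```

View pics/y1.png

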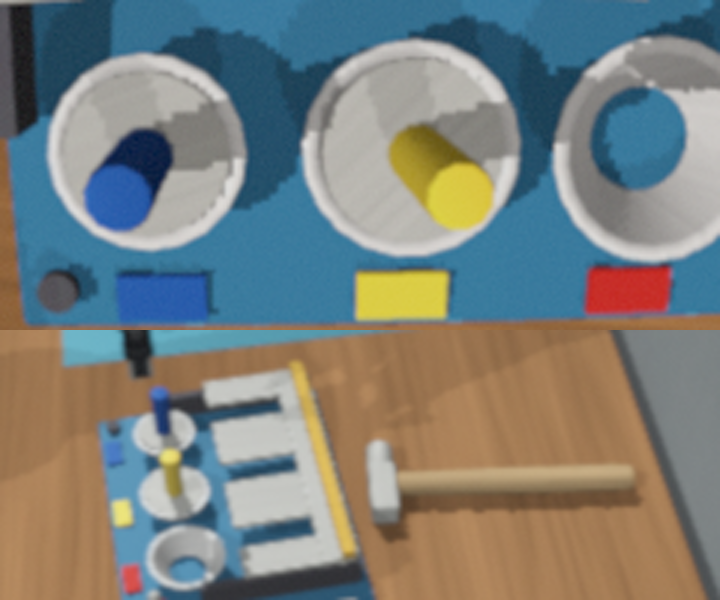

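Picture 15: yellow stem tip (343.7,195.7) is ~7 px off upright: it hung with a ~5° residual lean; blue is upright. I'll straighten it by closing the jaws over the cup centre and pressing down lightly.

Run:
```python
from h import *
ck();print(rel([.4715,-.0195,.062],np.deg2rad(-84.5)))
```

```text
31.35 [-0.5 -0.8  0. ] [-0.09 -0.   -0.06] [0.4481 0.0164 0.1751] 0.451
r 0.2679 phi 100.96389015948832
(array([0.1001, 0.1913, 0.5651]), array([-0.0006,  0.0007,  0.0002]))
```

Emit:
{"api": "jog_arm", "payload": {
  "plan": [
    {"x": 0.05, "y": 0.1, "z": 0, "wx": 0, "wy": 0, "wz": 0},
    {"x": 0.1, "y": 0.195, "z": 0.05, "wx": 0, "wy": 0, "wz": 0},
    {"x": 0.1, "y": 0.195, "z": 0.2, "wx": 0, "wy": 0, "wz": 0},
    {"x": 0.1, "y": 0.195, "z": 0.4, "wx": 0, "wy": 0, "wz": 0},
    {"x": 0.1, "y": 0.195, "z": 0.53, "wx": 0, "wy": 0, "wz": 0},
    {"x": 0.1, "y": 0.193, "z": 0.565, "wx": 0, "wy": 0, "wz": 0},
    {"x": 0.1, "y": 0.193, "z": 0.565, "wx": 0, "wy": 0, "wz": 0},
    {"x": 0.1, "y": 0.193, "z": 0.565, "wx": 0, "wy": 0, "wz": 0},
    {"x": 0.1, "y": 0.193, "z": 0.565, "wx": 0, "wy": 0, "wz": 0}
  ]
}}

```text
t: 32.1
eef_pos: [0.4727, -0.0198, 0.0632]
tool_rot: [-0.001, 0.999, 0.048, -0.0]
contact_force: [0.5, 0.3, -0.3]
gripper_width: 0.445
```

Emit:
{"api": "jog_arm", "payload": {
  "plan": [
    {"x": 0, "y": 0, "z": 0, "wx": 0, "wy": 0, "wz": 0},
    {"x": 0, "y": 0, "z": 0, "wx": 0, "wy": 0, "wz": 0},
    {"x": 0, "y": 0, "z": 0, "wx": 0, "wy": 0, "wz": 0},
    {"x": 0, "y": 0, "z": 0, "wx": 0, "wy": 0, "wz": 0},
    {"x": 0, "y": 0, "z": 0, "wx": 0, "wy": 0, "wz": 0},
    {"x": 0, "y": 0, "z": 0, "wx": 0, "wy": 0, "wz": 0}
  ],
  "hand": -1,
  "grip_force": 20
}}

```text
t: 32.6
eef_pos: [0.4741, -0.02, 0.0647]
tool_rot: [-0.001, 0.999, 0.048, 0.002]
contact_force: [0.4, -0.8, 7.8]
gripper_width: 0.202
```

Run:
```python
from h import *
ck()
```

```text
32.6 [ 0.4 -0.8  7.8] [-0.16  0.12 -0.05] [ 0.4741 -0.02    0.0647] 0.202
r 0.226 phi 97.27878104624145
```

Emit:
{"api": "jog_arm", "payload": {
  "plan": [
    {"x": 0, "y": 0, "z": 0.01, "wx": 0, "wy": 0, "wz": 0},
    {"x": 0, "y": 0, "z": 0.015, "wx": 0, "wy": 0, "wz": 0},
    {"x": 0, "y": 0, "z": 0.015, "wx": 0, "wy": 0, "wz": 0}
  ]
}}

```text
t: 32.85
eef_pos: [0.4758, -0.0199, 0.0639]
tool_rot: [0.0, 0.999, 0.048, 0.003]
contact_force: [-3.8, -1.4, 20.1]
gripper_width: 0.204
```

Emit:
{"api": "jog_arm", "payload": {
  "plan": [
    {"x": 0, "y": 0, "z": 0, "wx": 0, "wy": 0, "wz": 0},
    {"x": 0, "y": 0, "z": 0, "wx": 0, "wy": 0, "wz": 0},
    {"x": 0, "y": 0, "z": 0, "wx": 0, "wy": 0, "wz": 0},
    {"x": 0, "y": 0, "z": 0, "wx": 0, "wy": 0, "wz": 0},
    {"x": 0, "y": 0, "z": -0.1, "wx": 0, "wy": 0, "wz": 0},
    {"x": 0, "y": 0, "z": -0.25, "wx": 0, "wy": 0, "wz": 0},
    {"x": -0.1, "y": -0.2, "z": -0.55, "wx": 0, "wy": 0, "wz": 0},
    {"x": -0.1, "y": -0.2, "z": -0.55, "wx": 0, "wy": 0, "wz": 0},
    {"x": -0.1, "y": -0.2, "z": -0.55, "wx": 0, "wy": 0, "wz": 0},
    {"x": -0.1, "y": -0.2, "z": -0.55, "wx": 0, "wy": 0, "wz": 0},
    {"x": -0.1, "y": -0.2, "z": -0.55, "wx": 0, "wy": 0, "wz": 0}
  ],
  "hand": -0.1
}}

```text
t: 33.77
eef_pos: [0.451, 0.0172, 0.1732]
tool_rot: [0.0, 0.999, 0.048, 0.003]
contact_force: [0.8, 0.3, -0.1]
gripper_width: 0.452
```

```bash
cat >> h.py <<'E'
def tip(im,K,col,c,top=.091):
    """bright top face of the stem -> xy at height top, beside cup xy c; lean deg"""
    hsv=cv2.cvtColor(im,cv2.COLOR_RGB2HSV);lo={"y":(22,120,90),"b":(104,150,60)}[col];hi={"y":(35,255,255),"b":(125,255,255)}[col]
    m=cv2.inRange(hsv,lo,hi);b=pr((*c,top),K);w=np.zeros_like(m);cv2.circle(w,tuple(int(round(v)) for v in b),20,255,-1);m&=w
    V=hsv[...,2].astype(float);t=cv2.threshold(hsv[...,2][m>0].reshape(-1,1),0,255,cv2.THRESH_OTSU)[0]
    f=((m>0)&(V>t)).astype(np.uint8);f=cv2.morphologyEx(f,cv2.MORPH_OPEN,np.ones((3,3),np.uint8));n,lab,st,ce=cv2.connectedComponentsWithStats(f);i=1+np.argmax(st[1:,4])
    P=atz("wrist",ce[i],top,K)[:2];d=P-np.array(c);print(col,"face px",ce[i].round(1),st[i,4],"pred",b.round(1),"tip-cup mm",(d*1e3).round(1),"lean deg",(np.rad2deg(np.arctan(d/.065))).round(1))
E
python3 - <<'E'
from h import *
ck();K=cams.get_calibration("wrist");im=cams.read_camera("wrist")
tip(im,K,"y",(.47,-.0195));tip(im,K,"b",(.461,.0595));stem(im,K,"y",(.47,-.0195))
print(circ("wrist",im,.036,(.47,-.0195),[.028],K=K,sign=1,span=.006));print(rel([.462,.0595,.075],np.deg2rad(-84.5)))
E
```

```text
33.7667 [ 0.8  0.3 -0.1] [ 0.02  0.04 -0.02] [0.451  0.0172 0.1732] 0.452
r 0.2678 phi 100.32367180153717
y face px [337.2 198.2] 397 pred [336.5 198.8] tip-cup mm [ 0.5 -0.4] lean deg [ 0.4 -0.4]
b face px [228.5 200.1] 364 pred [226.1 200.7] tip-cup mm [ 0.6 -1.8] lean deg [ 0.5 -1.5]
y pred base/tip [326.7 183.4] [336.5 198.8] dir [0.54 0.84] obs centroid [333.6 192.5] dir [0.56 0.83] ends [323. 177.] [343.5 207. ]
(np.float64(10.926336609564894), np.float64(0.47), np.float64(-0.0185), 0.028)
(array([ 0.074 , -0.2064,  0.4884]), array([ 0.0002, -0.0014, -0.0002]))
```

Yellow is upright again (0.4°). Now blue, towards +y.

Emit:
{"api": "jog_arm", "payload": {
  "plan": [
    {"x": 0.04, "y": -0.1, "z": 0, "wx": 0, "wy": 0, "wz": 0},
    {"x": 0.074, "y": -0.206, "z": 0.05, "wx": 0, "wy": 0, "wz": 0},
    {"x": 0.074, "y": -0.206, "z": 0.2, "wx": 0, "wy": 0, "wz": 0},
    {"x": 0.074, "y": -0.206, "z": 0.35, "wx": 0, "wy": 0, "wz": 0},
    {"x": 0.074, "y": -0.206, "z": 0.46, "wx": 0, "wy": 0, "wz": 0},
    {"x": 0.074, "y": -0.206, "z": 0.488, "wx": 0, "wy": 0, "wz": 0},
    {"x": 0.074, "y": -0.206, "z": 0.488, "wx": 0, "wy": 0, "wz": 0},
    {"x": 0.074, "y": -0.206, "z": 0.488, "wx": 0, "wy": 0, "wz": 0},
    {"x": 0.074, "y": -0.206, "z": 0.488, "wx": 0, "wy": 0, "wz": 0}
  ]
}}

```text
t: 34.57
eef_pos: [0.4629, 0.0594, 0.076]
tool_rot: [0.0, 0.999, 0.047, 0.003]
contact_force: [0.4, -0.6, -0.2]
gripper_width: 0.448
```

Emit:
{"api": "jog_arm", "payload": {
  "plan": [
    {"x": 0, "y": -0.025, "z": 0, "wx": 0, "wy": 0, "wz": 0},
    {"x": 0, "y": -0.05, "z": 0, "wx": 0, "wy": 0, "wz": 0},
    {"x": 0, "y": -0.065, "z": 0, "wx": 0, "wy": 0, "wz": 0},
    {"x": 0, "y": -0.08, "z": 0, "wx": 0, "wy": 0, "wz": 0},
    {"x": 0, "y": -0.09, "z": 0, "wx": 0, "wy": 0, "wz": 0},
    {"x": 0, "y": -0.1, "z": 0, "wx": 0, "wy": 0, "wz": 0},
    {"x": 0, "y": -0.1, "z": 0, "wx": 0, "wy": 0, "wz": 0},
    {"x": 0, "y": -0.1, "z": 0, "wx": 0, "wy": 0, "wz": 0},
    {"x": 0, "y": -0.1, "z": 0, "wx": 0, "wy": 0, "wz": 0}
  ]
}}

```text
t: 35.32
eef_pos: [0.461, 0.0791, 0.0759]
tool_rot: [0.0, 0.999, 0.047, 0.003]
contact_force: [0.2, -2.7, 1.1]
gripper_width: 0.453
```

Run:
```python
from h import *
ck();K=cams.get_calibration("wrist");im=cams.read_camera("wrist")
p=int(pr((.461,.0595,.04),K)[1]);lean(im,K,"b",(.461,.0595),.025,1,range(p,p+40,6))
```

```text
35.3167 [ 0.2 -2.7  1.1] [-0.52 -0.16 -0.02] [0.461  0.0791 0.0759] 0.453
r 0.3256 phi 95.63968451127216
246 obs 300 326 312.72 pred 0,7,10,13,16deg [315.8, 314.9, 314.7, 314.2, 313.7]
252 obs 298 326 310.88 pred 0,7,10,13,16deg [317.2, 314.4, 313.3, 312.4, 311.4]
258 obs 295 323 308.85714285714283 pred 0,7,10,13,16deg [318.7, 313.9, 312.0, 310.1, 308.2]
264 obs 293 323 307.62068965517244 pred 0,7,10,13,16deg [320.1, 313.4, 310.6, 307.8, 304.9]
270 obs 290 323 306.3030303030303 pred 0,7,10,13,16deg [321.5, 312.9, 309.2, 305.4, 301.7]
276 obs 287 323 305.0 pred 0,7,10,13,16deg [323.0, 312.3, 307.8, 303.1, 298.4]
282 obs 284 322 302.7894736842105 pred 0,7,10,13,16deg [324.4, 311.8, 306.3, 300.8, 295.1]
```

Blue lean ≈ 11°. Release, then check.

Emit:
{"api": "jog_arm", "payload": {
  "plan": [
    {"x": 0, "y": 0.02, "z": 0, "wx": 0, "wy": 0, "wz": 0},
    {"x": 0, "y": 0.04, "z": 0, "wx": 0, "wy": 0, "wz": 0},
    {"x": 0, "y": 0.06, "z": 0, "wx": 0, "wy": 0, "wz": 0},
    {"x": 0.004, "y": 0.085, "z": 0, "wx": 0, "wy": 0, "wz": 0},
    {"x": 0.005, "y": 0.1, "z": 0, "wx": 0, "wy": 0, "wz": 0},
    {"x": 0.005, "y": 0.1, "z": 0.05, "wx": 0, "wy": 0, "wz": 0},
    {"x": 0.005, "y": 0.1, "z": 0.07, "wx": 0, "wy": 0, "wz": 0},
    {"x": 0.005, "y": 0.1, "z": 0.07, "wx": 0, "wy": 0, "wz": 0},
    {"x": 0.005, "y": 0.1, "z": 0.07, "wx": 0, "wy": 0, "wz": 0}
  ]
}}

```text
t: 36.12
eef_pos: [0.4635, 0.0595, 0.0614]
tool_rot: [0.0, 0.999, 0.047, 0.002]
contact_force: [-0.2, 0.3, -0.5]
gripper_width: 0.45
```

Run:
```python
from h import *
ck();K=cams.get_calibration("wrist");im=cams.read_camera("wrist")
p=int(pr((.461,.0595,.04),K)[1]);lean(im,K,"b",(.461,.0595),.025,1,range(p,p+40,6))
```

```text
36.1167 [-0.2  0.3 -0.5] [-0.05  0.03 -0.02] [0.4635 0.0595 0.0614] 0.45
r 0.306 phi 95.8968995092725
257 obs 267 296 281.3448275862069 pred 0,7,10,13,16deg [282.7, 281.7, 281.4, 280.7, 279.9]
263 obs 265 295 280.0 pred 0,7,10,13,16deg [282.6, 279.9, 278.8, 277.9, 277.0]
269 obs 263 295 279.0 pred 0,7,10,13,16deg [282.6, 278.0, 276.1, 274.3, 272.5]
275 obs 263 294 278.35483870967744 pred 0,7,10,13,16deg [282.6, 276.1, 273.4, 270.7, 268.0]
281 obs 260 293 276.7878787878788 pred 0,7,10,13,16deg [282.5, 274.2, 270.6, 267.1, 263.5]
287 obs 258 293 275.5 pred 0,7,10,13,16deg [282.5, 272.2, 267.9, 263.5, 259.0]
293 obs 255 292 273.5 pred 0,7,10,13,16deg [282.4, 270.3, 265.1, 259.8, 254.4]
```

It hangs at ~4–5° as yellow did; straighten likewise.

Emit:
{"api": "jog_arm", "payload": {
  "plan": [
    {"x": -0.008, "y": 0.002, "z": 0, "wx": 0, "wy": 0, "wz": 0},
    {"x": -0.008, "y": 0.002, "z": 0, "wx": 0, "wy": 0, "wz": 0},
    {"x": -0.008, "y": 0.002, "z": 0, "wx": 0, "wy": 0, "wz": 0},
    {"x": -0.008, "y": 0.002, "z": 0, "wx": 0, "wy": 0, "wz": 0},
    {"x": -0.008, "y": 0.002, "z": 0, "wx": 0, "wy": 0, "wz": 0},
    {"x": -0.008, "y": 0.002, "z": 0.01, "wx": 0, "wy": 0, "wz": 0},
    {"x": -0.008, "y": 0.002, "z": 0.015, "wx": 0, "wy": 0, "wz": 0},
    {"x": -0.008, "y": 0.002, "z": 0.015, "wx": 0, "wy": 0, "wz": 0}
  ],
  "hand": -1
}}

```text
t: 36.83
eef_pos: [0.464, 0.0596, 0.0605]
tool_rot: [0.0, 0.999, 0.048, 0.004]
contact_force: [-4.3, -0.5, 19.6]
gripper_width: 0.202
```

Emit:
{"api": "jog_arm", "payload": {
  "plan": [
    {"x": 0, "y": 0, "z": 0, "wx": 0, "wy": 0, "wz": 0},
    {"x": 0, "y": 0, "z": 0, "wx": 0, "wy": 0, "wz": 0},
    {"x": 0, "y": 0, "z": 0, "wx": 0, "wy": 0, "wz": 0},
    {"x": 0, "y": 0, "z": 0, "wx": 0, "wy": 0, "wz": 0},
    {"x": 0, "y": 0, "z": -0.1, "wx": 0, "wy": 0, "wz": 0},
    {"x": 0, "y": 0, "z": -0.25, "wx": 0, "wy": 0, "wz": 0},
    {"x": -0.05, "y": 0.2, "z": -0.55, "wx": 0, "wy": 0, "wz": 0},
    {"x": -0.05, "y": 0.2, "z": -0.55, "wx": 0, "wy": 0, "wz": 0},
    {"x": -0.05, "y": 0.2, "z": -0.55, "wx": 0, "wy": 0, "wz": 0},
    {"x": -0.05, "y": 0.2, "z": -0.55, "wx": 0, "wy": 0, "wz": 0},
    {"x": -0.05, "y": 0.2, "z": -0.55, "wx": 0, "wy": 0, "wz": 0}
  ],
  "hand": -0.1
}}

```text
t: 37.75
eef_pos: [0.4564, 0.0188, 0.1699]
tool_rot: [0.0, 0.999, 0.047, 0.004]
contact_force: [-0.5, -1.1, -0.3]
gripper_width: 0.448
```

Run:
```python
from h import *
ck();K=cams.get_calibration("wrist");im=cams.read_camera("wrist");cv2.imwrite("pics/w10.png",im[...,::-1])
tip(im,K,"y",(.47,-.0195));tip(im,K,"b",(.461,.0595));stem(im,K,"y",(.47,-.0195));stem(im,K,"b",(.461,.0595))
wl(["handle_hinge","wheel_axis","grip_mid"],z=dict(grip_mid=.146))
print(rel([.4606,-.2555,.26],np.deg2rad(-84.5)))
```

```text
37.75 [-0.5 -1.1 -0.3] [0.01 0.01 0.01] [0.4564 0.0188 0.1699] 0.448
r 0.2679 phi 99.12992268631915
y face px [339.  206.9] 394 pred [338.3 207.6] tip-cup mm [ 0.5 -0.4] lean deg [ 0.5 -0.4]
b face px [228.4 207.2] 364 pred [227.2 209.5] tip-cup mm [ 1.8 -0.8] lean deg [ 1.6 -0.7]
y pred base/tip [328.1 190.6] [338.3 207.6] dir [0.51 0.86] obs centroid [335.2 200.4] dir [0.53 0.85] ends [324.8 183.9] [344.9 215.8]
b pred base/tip [237.5 192.2] [227.2 209.5] dir [-0.51  0.86] obs centroid [232.2 201.5] dir [-0.54  0.84] ends [242.4 185.6] [222.9 215.9]
handle_hinge []
wheel_axis [([552.1, 169.4], 0.93, [0.5244, -0.2473, 0.062])]
grip_mid [([326.7, 188.0], 0.52, [0.4943, -0.0001, 0.146])]
(array([-0.1079,  1.3711, -0.4526]), array([ 0.0001, -0.0021,  0.0002]))
```

Both upright. Back to the handle.

Emit:
{"api": "jog_arm", "payload": {
  "plan": [
    {"x": 0, "y": 0.1, "z": -0.2, "wx": 0, "wy": 0, "wz": 0},
    {"x": -0.03, "y": 0.25, "z": -0.4, "wx": 0, "wy": -0.002, "wz": 0},
    {"x": -0.05, "y": 0.45, "z": -0.46, "wx": 0, "wy": -0.002, "wz": 0},
    {"x": -0.07, "y": 0.65, "z": -0.46, "wx": 0, "wy": -0.002, "wz": 0},
    {"x": -0.08, "y": 0.85, "z": -0.46, "wx": 0, "wy": -0.002, "wz": 0},
    {"x": -0.1, "y": 1.0, "z": -0.46, "wx": 0, "wy": -0.002, "wz": 0},
    {"x": -0.1, "y": 1.0, "z": -0.46, "wx": 0, "wy": -0.002, "wz": 0},
    {"x": -0.1, "y": 1.0, "z": -0.46, "wx": 0, "wy": -0.002, "wz": 0}
  ]
}}

```text
t: 38.67
eef_pos: [0.4545, -0.1833, 0.2606]
tool_rot: [-0.0, 0.999, 0.046, -0.0]
contact_force: [0.2, 1.0, 0.8]
gripper_width: 0.447
```

Run:
```python
from h import *
ck();print(rel([.4606,-.2555,.26],np.deg2rad(-84.5)),rel([.4606,-.2555,.131],np.deg2rad(-84.5)))
```

```text
38.6667 [0.2 1.  0.8] [ 0.05  0.01 -0.03] [ 0.4545 -0.1833  0.2606] 0.447
r 0.0903 phi 135.2291621630419
(array([-0.0029,  0.3624,  0.0028]), array([-0.0002,  0.0003, -0.0012])) (array([-0.0023,  0.3628,  0.6478]), array([-0.0002,  0.0003, -0.0012]))
```

Emit:
{"api": "jog_arm", "payload": {
  "plan": [
    {"x": 0, "y": 0.12, "z": 0, "wx": 0, "wy": 0, "wz": 0},
    {"x": -0.003, "y": 0.25, "z": 0, "wx": 0, "wy": 0, "wz": 0},
    {"x": -0.003, "y": 0.362, "z": 0, "wx": 0, "wy": 0, "wz": 0},
    {"x": -0.003, "y": 0.362, "z": 0.05, "wx": 0, "wy": 0, "wz": 0},
    {"x": -0.003, "y": 0.362, "z": 0.18, "wx": 0, "wy": 0, "wz": 0},
    {"x": -0.003, "y": 0.362, "z": 0.33, "wx": 0, "wy": 0, "wz": 0},
    {"x": -0.003, "y": 0.362, "z": 0.48, "wx": 0, "wy": 0, "wz": 0},
    {"x": -0.003, "y": 0.362, "z": 0.6, "wx": 0, "wy": 0, "wz": 0},
    {"x": -0.003, "y": 0.362, "z": 0.648, "wx": 0, "wy": 0, "wz": 0},
    {"x": -0.003, "y": 0.362, "z": 0.648, "wx": 0, "wy": 0, "wz": 0},
    {"x": -0.003, "y": 0.362, "z": 0.648, "wx": 0, "wy": 0, "wz": 0}
  ]
}}

```text
t: 39.58
eef_pos: [0.461, -0.2542, 0.1312]
tool_rot: [-0.001, 0.999, 0.047, -0.001]
contact_force: [-0.0, 0.1, 0.2]
gripper_width: 0.454
```

Emit:
{"api": "jog_arm", "payload": {
  "plan": [
    {"x": 0, "y": 0, "z": 0, "wx": 0, "wy": 0, "wz": 0},
    {"x": 0, "y": 0, "z": 0, "wx": 0, "wy": 0, "wz": 0},
    {"x": 0, "y": 0, "z": 0, "wx": 0, "wy": 0, "wz": 0},
    {"x": 0, "y": 0, "z": 0, "wx": 0, "wy": 0, "wz": 0},
    {"x": 0, "y": 0, "z": 0, "wx": 0, "wy": 0, "wz": 0},
    {"x": 0, "y": 0, "z": 0, "wx": 0, "wy": 0, "wz": 0}
  ],
  "hand": -1,
  "grip_force": 40
}}

```text
t: 40.08
eef_pos: [0.4625, -0.2544, 0.133]
tool_rot: [0.0, 0.999, 0.047, 0.001]
contact_force: [0.2, 1.1, 6.7]
gripper_width: 0.224
```

Run:
```python
from h import *
ck();arc(range(536,536-12*16,-16))
```

```text
40.0833 [0.2 1.1 6.7] [ 0.27  0.1  -0.06] [ 0.4625 -0.2544  0.133 ] 0.224
r 0.0636 phi -172.80962096065957
536 [-0.009, -0.062, 0.014]
520 [0.01, -0.151, 0.014]
504 [0.052, -0.231, 0.014]
488 [0.114, -0.296, 0.014]
472 [0.193, -0.342, 0.014]
456 [0.28, -0.364, 0.014]
440 [0.371, -0.361, 0.014]
424 [0.457, -0.334, 0.015]
408 [0.532, -0.283, 0.015]
392 [0.59, -0.214, 0.015]
376 [0.627, -0.132, 0.015]
360 [0.64, -0.042, 0.015]
```

Emit:
{"api": "jog_arm", "payload": {
  "plan": [
    {"x": -0.009, "y": -0.062, "z": 0.003, "wx": 0, "wy": 0, "wz": 0},
    {"x": 0.01, "y": -0.151, "z": 0.003, "wx": 0, "wy": 0, "wz": 0},
    {"x": 0.052, "y": -0.231, "z": 0.003, "wx": 0, "wy": 0, "wz": 0},
    {"x": 0.114, "y": -0.296, "z": 0.003, "wx": 0, "wy": 0, "wz": 0},
    {"x": 0.193, "y": -0.342, "z": 0.003, "wx": 0, "wy": 0, "wz": 0},
    {"x": 0.28, "y": -0.364, "z": 0.003, "wx": 0, "wy": 0, "wz": 0},
    {"x": 0.371, "y": -0.361, "z": 0.003, "wx": 0, "wy": 0, "wz": 0},
    {"x": 0.457, "y": -0.334, "z": 0.003, "wx": 0, "wy": 0, "wz": 0},
    {"x": 0.532, "y": -0.283, "z": 0.003, "wx": 0, "wy": 0, "wz": 0},
    {"x": 0.59, "y": -0.214, "z": 0.003, "wx": 0, "wy": 0, "wz": 0},
    {"x": 0.627, "y": -0.132, "z": 0.003, "wx": 0, "wy": 0, "wz": 0},
    {"x": 0.64, "y": -0.042, "z": 0.003, "wx": 0, "wy": 0, "wz": 0}
  ]
}}

```text
t: 41.08
eef_pos: [0.5905, -0.2316, 0.1335]
tool_rot: [-0.001, 0.999, 0.048, 0.001]
contact_force: [-1.6, 4.6, 2.5]
gripper_width: 0.225
```

Run:
```python
from h import *
ck();arc(range(344,344-12*16,-16))
```

```text
41.0833 [-1.6  4.6  2.5] [ 1.17  0.42 -0.03] [ 0.5905 -0.2316  0.1335] 0.225
r 0.0665 phi 1.8759889638181928
344 [-0.02, 0.101, 0.016]
328 [-0.057, 0.183, 0.015]
312 [-0.115, 0.253, 0.015]
296 [-0.19, 0.303, 0.015]
280 [-0.276, 0.331, 0.014]
264 [-0.366, 0.335, 0.014]
248 [-0.454, 0.313, 0.014]
232 [-0.532, 0.268, 0.014]
216 [-0.595, 0.203, 0.014]
200 [-0.638, 0.123, 0.014]
184 [-0.657, 0.034, 0.014]
168 [-0.65, -0.056, 0.014]
```

Emit:
{"api": "jog_arm", "payload": {
  "plan": [
    {"x": -0.017, "y": 0.101, "z": 0.003, "wx": 0, "wy": 0, "wz": 0},
    {"x": -0.055, "y": 0.183, "z": 0.003, "wx": 0, "wy": 0, "wz": 0},
    {"x": -0.113, "y": 0.253, "z": 0.003, "wx": 0, "wy": 0, "wz": 0},
    {"x": -0.188, "y": 0.303, "z": 0.003, "wx": 0, "wy": 0, "wz": 0},
    {"x": -0.274, "y": 0.331, "z": 0.003, "wx": 0, "wy": 0, "wz": 0},
    {"x": -0.364, "y": 0.335, "z": 0.003, "wx": 0, "wy": 0, "wz": 0},
    {"x": -0.452, "y": 0.313, "z": 0.003, "wx": 0, "wy": 0, "wz": 0},
    {"x": -0.53, "y": 0.268, "z": 0.003, "wx": 0, "wy": 0, "wz": 0},
    {"x": -0.593, "y": 0.203, "z": 0.003, "wx": 0, "wy": 0, "wz": 0},
    {"x": -0.636, "y": 0.123, "z": 0.003, "wx": 0, "wy": 0, "wz": 0},
    {"x": -0.655, "y": 0.034, "z": 0.003, "wx": 0, "wy": 0, "wz": 0},
    {"x": -0.648, "y": -0.056, "z": 0.003, "wx": 0, "wy": 0, "wz": 0}
  ]
}}

```text
t: 42.08
eef_pos: [0.4607, -0.2346, 0.1336]
tool_rot: [0.0, 0.999, 0.047, 0.003]
contact_force: [4.6, -4.8, -5.0]
gripper_width: 0.223
```

Run:
```python
from h import *
ck();arc([152,136,120,104,88,72,56,42,28,14,4,-2])
```

```text
42.0833 [ 4.6 -4.8 -5. ] [-1.15 -0.89  0.  ] [ 0.4607 -0.2346  0.1336] 0.223
r 0.0641 phi 169.25694210554803
152 [0.027, -0.093, 0.016]
136 [0.08, -0.166, 0.017]
120 [0.151, -0.222, 0.017]
104 [0.235, -0.256, 0.018]
88 [0.325, -0.266, 0.018]
72 [0.414, -0.251, 0.019]
56 [0.496, -0.211, 0.019]
42 [0.556, -0.16, 0.02]
28 [0.601, -0.095, 0.02]
14 [0.63, -0.021, 0.02]
4 [0.639, 0.035, 0.02]
-2 [0.64, 0.069, 0.02]
```

Emit:
{"api": "jog_arm", "payload": {
  "plan": [
    {"x": 0.027, "y": -0.093, "z": 0.008, "wx": 0, "wy": 0, "wz": 0},
    {"x": 0.08, "y": -0.166, "z": 0.01, "wx": 0, "wy": 0, "wz": 0},
    {"x": 0.151, "y": -0.222, "z": 0.01, "wx": 0, "wy": 0, "wz": 0},
    {"x": 0.235, "y": -0.256, "z": 0.01, "wx": 0, "wy": 0, "wz": 0},
    {"x": 0.325, "y": -0.266, "z": 0.01, "wx": 0, "wy": 0, "wz": 0},
    {"x": 0.414, "y": -0.251, "z": 0.01, "wx": 0, "wy": 0, "wz": 0},
    {"x": 0.496, "y": -0.211, "z": 0.01, "wx": 0, "wy": 0, "wz": 0},
    {"x": 0.556, "y": -0.16, "z": 0.01, "wx": 0, "wy": 0, "wz": 0},
    {"x": 0.601, "y": -0.095, "z": 0.01, "wx": 0, "wy": 0, "wz": 0},
    {"x": 0.63, "y": -0.021, "z": 0.01, "wx": 0, "wy": 0, "wz": 0},
    {"x": 0.639, "y": 0.035, "z": 0.01, "wx": 0, "wy": 0, "wz": 0},
    {"x": 0.64, "y": 0.055, "z": 0.01, "wx": 0, "wy": 0, "wz": 0}
  ]
}}

```text
t: 43.08
eef_pos: [0.5903, -0.234, 0.1332]
tool_rot: [-0.0, 0.999, 0.046, 0.004]
contact_force: [-0.0, 9.3, 6.5]
gripper_width: 0.221
```

Emit:
{"api": "jog_arm", "payload": {
  "plan": [
    {"x": 0, "y": 0.005, "z": 0, "wx": 0, "wy": 0, "wz": 0},
    {"x": 0, "y": 0.01, "z": 0, "wx": 0, "wy": 0, "wz": 0},
    {"x": 0, "y": 0.01, "z": 0, "wx": 0, "wy": 0, "wz": 0},
    {"x": 0, "y": 0.01, "z": 0, "wx": 0, "wy": 0, "wz": 0}
  ]
}}

```text
t: 43.42
eef_pos: [0.5904, -0.2337, 0.1333]
tool_rot: [-0.001, 0.999, 0.047, 0.004]
contact_force: [-0.0, 4.2, 1.0]
gripper_width: 0.222
```

Run:
```python
from h import *
ck()
```

```text
43.4167 [-0.   4.2  1. ] [1.35 0.06 0.03] [ 0.5904 -0.2337  0.1333] 0.222
r 0.0662 phi 0.1525132161305116
```

At the closed stop (φ≈0). Pull the grip up.

Emit:
{"api": "jog_arm", "payload": {
  "plan": [
    {"x": 0, "y": 0, "z": -0.02, "wx": 0, "wy": 0, "wz": 0},
    {"x": 0, "y": 0, "z": -0.04, "wx": 0, "wy": 0, "wz": 0},
    {"x": 0, "y": 0, "z": -0.06, "wx": 0, "wy": 0, "wz": 0},
    {"x": 0, "y": 0, "z": -0.072, "wx": 0, "wy": 0, "wz": 0},
    {"x": 0, "y": 0, "z": -0.072, "wx": 0, "wy": 0, "wz": 0},
    {"x": 0, "y": 0, "z": -0.072, "wx": 0, "wy": 0, "wz": 0}
  ]
}}

```text
t: 43.92
eef_pos: [0.589, -0.2336, 0.146]
tool_rot: [-0.002, 0.999, 0.047, 0.003]
contact_force: [3.3, 1.6, -17.2]
gripper_width: 0.218
```

Run:
```python
from h import *
ck()
```

```text
43.9167 [  3.3   1.6 -17.2] [ 0.35 -1.01  0.  ] [ 0.589  -0.2336  0.146 ] 0.218
r 0.0648 phi 0.37227264413637773
```

Emit:
{"api": "jog_arm", "payload": {
  "plan": [
    {"x": -0.03, "y": 0, "z": 0.004, "wx": 0, "wy": 0, "wz": 0},
    {"x": -0.06, "y": 0, "z": 0.008, "wx": 0, "wy": 0, "wz": 0},
    {"x": -0.118, "y": 0, "z": 0.023, "wx": 0, "wy": 0, "wz": 0},
    {"x": -0.1725, "y": 0, "z": 0.048, "wx": 0, "wy": 0, "wz": 0},
    {"x": -0.222, "y": 0, "z": 0.082, "wx": 0, "wy": 0, "wz": 0},
    {"x": -0.222, "y": 0, "z": 0.082, "wx": 0, "wy": 0, "wz": 0},
    {"x": -0.222, "y": 0, "z": 0.082, "wx": 0, "wy": 0, "wz": 0}
  ]
}}

```text
t: 44.5
eef_pos: [0.5472, -0.238, 0.1321]
tool_rot: [-0.001, 0.999, 0.047, 0.006]
contact_force: [1.8, 2.8, 7.3]
gripper_width: 0.219
```

Run:
```python
from h import *
ck();p0,R0=pose()
H=np.array([.5890,-.2338,.096]);u=np.array([np.cos(np.deg2rad(5.6)),np.sin(np.deg2rad(5.6)),0])
g=p0+[0,0,.019]-H;print("s,z,rho,ang",g@u,g[2],np.hypot(g@u,g[2]),np.rad2deg(np.arctan2(g[2],-(g@u))))
```

```text
44.5 [1.8 2.8 7.3] [ 0.68 -0.8   0.11] [ 0.5472 -0.238   0.1321] 0.219
r 0.0228 phi 0.2457780291592746
s,z,rho,ang -0.04201065891757642 0.055083232804871984 0.06927523366199978 52.66810390874736
```

Emit:
{"api": "jog_arm", "payload": {
  "plan": [
    {"x": -0.022, "y": 0, "z": 0.02, "wx": 0, "wy": 0, "wz": 0},
    {"x": -0.042, "y": 0, "z": 0.041, "wx": 0, "wy": 0, "wz": 0},
    {"x": -0.06, "y": 0, "z": 0.065, "wx": 0, "wy": 0, "wz": 0},
    {"x": -0.077, "y": 0, "z": 0.09, "wx": 0, "wy": 0, "wz": 0},
    {"x": -0.102, "y": 0, "z": 0.145, "wx": 0, "wy": 0, "wz": 0},
    {"x": -0.118, "y": 0, "z": 0.203, "wx": 0, "wy": 0, "wz": 0},
    {"x": -0.123, "y": 0, "z": 0.245, "wx": 0, "wy": 0, "wz": 0},
    {"x": -0.123, "y": 0, "z": 0.255, "wx": 0, "wy": 0, "wz": 0},
    {"x": -0.123, "y": 0, "z": 0.255, "wx": 0, "wy": 0, "wz": 0},
    {"x": -0.123, "y": 0, "z": 0.255, "wx": 0, "wy": 0, "wz": 0}
  ]
}}

```text
t: 45.33
eef_pos: [0.5223, -0.2408, 0.0811]
tool_rot: [-0.001, 0.999, 0.047, 0.004]
contact_force: [-3.5, 1.0, 2.1]
gripper_width: 0.22
```

Run:
```python
from h import *
ck()
```

```text
45.3333 [-3.5  1.   2.1] [0.18 0.46 0.15] [ 0.5223 -0.2408  0.0811] 0.22
r 0.0022 phi -172.69385412633542
```

Emit:
{"api": "jog_arm", "payload": {
  "plan": [
    {"x": 0, "y": 0, "z": 0, "wx": 0, "wy": 0, "wz": 0},
    {"x": 0, "y": 0, "z": 0, "wx": 0, "wy": 0, "wz": 0},
    {"x": 0, "y": 0, "z": 0, "wx": 0, "wy": 0, "wz": 0},
    {"x": 0, "y": 0, "z": 0, "wx": 0, "wy": 0, "wz": 0},
    {"x": 0, "y": 0, "z": -0.1, "wx": 0, "wy": 0, "wz": 0},
    {"x": 0, "y": 0, "z": -0.25, "wx": 0, "wy": 0, "wz": 0},
    {"x": 0, "y": 0, "z": -0.3, "wx": 0, "wy": 0, "wz": 0},
    {"x": 0, "y": 0, "z": -0.3, "wx": 0, "wy": 0, "wz": 0},
    {"x": 0, "y": 0, "z": -0.3, "wx": 0, "wy": 0, "wz": 0}
  ],
  "hand": 0
}}

```text
t: 46.08
eef_pos: [0.5221, -0.2411, 0.1414]
tool_rot: [-0.0, 0.999, 0.047, 0.005]
contact_force: [-0.3, -0.3, 0.5]
gripper_width: 0.499
```

Emit:
{"api": "jog_arm", "payload": {
  "plan": [
    {"x": 0, "y": 0, "z": 0, "wx": 0, "wy": 0, "wz": 0},
    {"x": 0, "y": 0, "z": 0, "wx": 0, "wy": 0, "wz": 0},
    {"x": 0, "y": 0, "z": 0, "wx": 0, "wy": 0, "wz": 0},
    {"x": 0, "y": 0, "z": 0, "wx": 0, "wy": 0, "wz": 0},
    {"x": 0, "y": 0, "z": 0, "wx": 0, "wy": 0, "wz": 0},
    {"x": 0, "y": 0, "z": 0, "wx": 0, "wy": 0, "wz": 0},
    {"x": 0, "y": 0, "z": 0.1, "wx": 0, "wy": 0, "wz": 0},
    {"x": 0, "y": 0, "z": 0.14, "wx": 0, "wy": 0, "wz": 0},
    {"x": 0, "y": 0, "z": 0.15, "wx": 0, "wy": 0, "wz": 0},
    {"x": 0, "y": 0, "z": 0.155, "wx": 0, "wy": 0, "wz": 0},
    {"x": 0, "y": 0, "z": 0.16, "wx": 0, "wy": 0, "wz": 0},
    {"x": 0, "y": 0, "z": 0.16, "wx": 0, "wy": 0, "wz": 0}
  ],
  "hand": -1
}}

```text
t: 47.08
eef_pos: [0.5225, -0.2411, 0.1097]
tool_rot: [-0.0, 0.999, 0.047, 0.005]
contact_force: [-0.3, -0.2, 0.1]
gripper_width: -0.003
```

Run:
```python
from h import *
ck()
```

```text
47.0833 [-0.3 -0.2  0.1] [0.02 0.02 0.01] [ 0.5225 -0.2411  0.1097] -0.003
r 0.0022 phi -163.47252642979075
```

Emit:
{"api": "jog_arm", "payload": {
  "plan": [
    {"x": 0, "y": 0, "z": 0.01, "wx": 0, "wy": 0, "wz": 0},
    {"x": 0, "y": 0, "z": 0.02, "wx": 0, "wy": 0, "wz": 0},
    {"x": 0, "y": 0, "z": 0.025, "wx": 0, "wy": 0, "wz": 0},
    {"x": 0, "y": 0, "z": 0.025, "wx": 0, "wy": 0, "wz": 0}
  ]
}}

```text
t: 47.42
eef_pos: [0.5225, -0.2413, 0.1049]
tool_rot: [-0.0, 0.999, 0.047, 0.005]
contact_force: [-2.6, -0.2, 5.4]
gripper_width: -0.003
```

Emit:
{"api": "jog_arm", "payload": {
  "plan": [
    {"x": 0, "y": 0, "z": -0.2, "wx": 0, "wy": 0, "wz": 0},
    {"x": -0.1, "y": -0.1, "z": -0.4, "wx": 0, "wy": 0, "wz": 0},
    {"x": -0.2, "y": -0.25, "z": -0.6, "wx": 0, "wy": 0, "wz": 0},
    {"x": -0.3, "y": -0.35, "z": -0.75, "wx": 0, "wy": 0, "wz": 0},
    {"x": -0.3, "y": -0.35, "z": -0.75, "wx": 0, "wy": 0, "wz": 0},
    {"x": -0.3, "y": -0.35, "z": -0.75, "wx": 0, "wy": 0, "wz": 0},
    {"x": -0.3, "y": -0.35, "z": -0.75, "wx": 0, "wy": 0, "wz": 0},
    {"x": -0.3, "y": -0.35, "z": -0.75, "wx": 0, "wy": 0, "wz": 0}
  ],
  "hand": 0
}}

```text
t: 48.08
eef_pos: [0.4547, -0.1779, 0.2535]
tool_rot: [-0.0, 0.999, 0.046, 0.005]
contact_force: [-0.4, 0.1, -1.2]
gripper_width: 0.497
```

Run:
```python
from h import *
ck();K=cams.get_calibration("wrist");im=cams.read_camera("wrist")
tip(im,K,"y",(.47,-.0195));tip(im,K,"b",(.461,.0595));stem(im,K,"y",(.47,-.0195));stem(im,K,"b",(.461,.0595))
wl(["handle_hinge","wheel_axis","grip_mid"])
a=cv2.resize(im[40:250,:,::-1],(800,300),interpolation=cv2.INTER_CUBIC);s=cams.read_camera("side");b=cv2.resize(s[150:330,120:600,::-1][:,:440],(800,300),interpolation=cv2.INTER_CUBIC)
cv2.imwrite("pics/fin.png",np.vstack([a,b]))
```

```text
48.0833 [-0.4  0.1 -1.2] [-0.01  0.03  0.  ] [ 0.4547 -0.1779  0.2535] 0.497
r 0.0936 phi 132.573291152981
y face px [132.3 166.7] 171 pred [130.3 166.8] tip-cup mm [ 0.2 -2.4] lean deg [ 0.2 -2.2]
b face px [ 72.2 170.7] 101 pred [ 70.6 171.6] tip-cup mm [ 1.1 -2.5] lean deg [ 0.9 -2.2]
y pred base/tip [150.5 159.6] [130.3 166.8] dir [-0.94  0.34] obs centroid [140.7 163.8] dir [-0.94  0.35] ends [156.  158.1] [126.1 169.4]
b pred base/tip [ 95.4 163.9] [ 70.6 171.6] dir [-0.96  0.29] obs centroid [ 82.5 167.9] dir [-0.96  0.27] ends [ 98.  163.6] [ 67.5 172.1]
handle_hinge [([357.7, 57.4], 0.66, [0.5921, -0.2337, 0.096])]
wheel_axis [([102.7, 162.1], 0.61, [0.4681, 0.0322, 0.062]), ([354.4, 56.7], 0.6, [0.5997, -0.2372, 0.062]), ([352.5, 129.2], 0.56, [0.5235, -0.243, 0.062])]
grip_mid [([360.8, 119.9], 0.86, [0.5335, -0.2426, 0.096])]
```

View pics/fin.png

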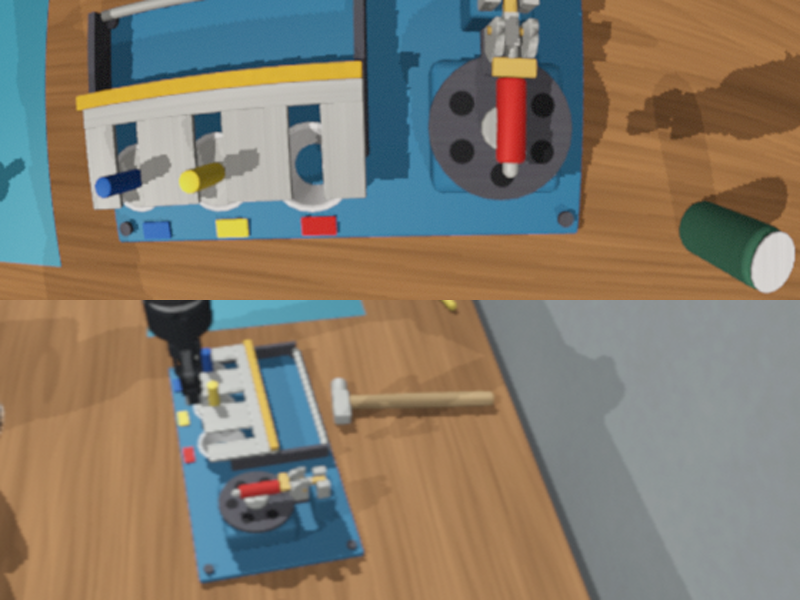

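```bash
python3 -c "
from station import bot
print(bot.hand_in())"
```

```text
the job is handed in; nothing more can be done
None
```

The job is done and handed in at about t = 48 s of the 210 s allowed; the interface gave no verdict. The red cone was absent, so I worked with yellow and blue only.

**What I did**
- I swung the handle upright and pushed the grip home until it latched: 12.1 mm of travel, 14 N at the stop. Then I cranked about 548° to open the keeper fully.
- I seated the yellow and blue cones in their cups and rocked yellow to about 12° and blue to about 11°.
- I cranked the keeper back to its closed stop, pulled the grip up 12.7 mm to unlatch it, and folded the handle flat. It was pressed down with about 5 N.

**Last checks**
- **Cones:** both look upright, within about 2° in the final picture, and are under the shut keeper.
- **Other things:** the last picture shows the hammer and oil can where they were. I gave the gasket no final check, but the arm never came close to it.
- **Robot:** the arm is clear of everything.

**What did not go as planned**
- **Dropping back:** after being let go, each cone hung at about 4–5° instead of dropping fully back. I straightened each one by closing the jaws lightly on its stem and pressing down.
- **Sleeve position:** in the last picture the sleeve reads 2–4 mm in from fully out, which is within camera error and below the 8 mm limit.

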